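# Put the solder sucker away in its case

### The job

Take the solder sucker off its sloping rest and press it down into the two spring clips in the open tool case until both have snapped round it, roughly centred between them, either way round. Then lower the lid gently, without slamming it, until the case is fully shut. Leave everything else on the bench where it is.

Things in the scene. Friction and masses are not known exactly. Their poses are not given: they have to be found in the camera images.
- pump_mid (a point): Centre of the solder sucker: aluminium tube 20 mm in diameter, 136 mm long with its black end collars, a thin white nozzle at one end, a thin rod with a black knob at the other; 190 mm over all, about 80 g. On the axis, half-way along; x runs along the tube towards the knob. At the start it lies in the rest, sloping 35 degrees from horizontal, knob end up.
- stand: Sloping steel rest, fixed; base plate 200 x 80 x 10 mm. Origin: centre of its underside; x is level, to the high end. Two open-topped forks (12 mm thick, 26 mm between the tines, ending 4 mm above the tube's axis) carry the tube 42 mm to each side of its centre, which is 88 mm above the origin. A small plate stops the nozzle. The tube lifts out freely at right angles to its slope.
- clip_seat (a point): Where the sucker's centre belongs in the open case: on the axis of the two clips, half-way between them, 31 mm above the bench. x points level to the hinge side, y along the clip axis, z up. Each clip is a pair of white spring fingers 12 mm wide, 42 mm from here along +y and -y, ending 15 mm above the axis. Snapping the tube into both takes about 8 to 14 N downward; blocks stop it at this height.
- case: Dark plastic tool case, 180 x 260 mm, 50 mm high, walls 4 mm, fixed to the bench. Origin: centre of its underside; x points level to the hinge side, y along its long side. The clip axis lies at x = -20 mm. Between the clips the floor is free (4 mm above the bench); a foam strip 22 mm high lies along the hinge wall, from x = 54 mm on; a carrying handle stands 27 mm out on the -x side.
- lid_hinge (a point): Middle of the lid's hinge line, at the top of the case's hinge-side wall, 50 mm above the bench; fixed to the case. x points level away from the case, y along the hinge line, z up.
- lid (a joint): Lid angle in rad: 0 fully shut, 1.57 upright, 1.95 leaning back. Stiff hinge: it stays where it is left; 1 to 6 N at the free edge move it. From lid_hinge the lid reaches 180 mm (and a 13 mm finger lip at its middle) along -x cos(angle) + z sin(angle) in that frame; its flat outer face lies 16 mm off that line, along x sin(angle) + z cos(angle).
- lid_edge (a point): Middle of the lid's free edge, on its outer face (lid 260 mm long along the hinge, 180 mm from hinge to free edge, 16 mm thick).
- remote: Bystander: white oval remote handset, 125 x 50 x 18 mm, beside the rest. Origin at the centre of its underside.
- controller: Bystander: white box with grey ends, 95 x 45 x 24 mm, beside the rest. Origin at the centre of its underside.
- meter: Bystander: dark multimeter on its back, 190 x 90 x 54 mm. Origin at the centre of its underside.
- reel_low: Bystander: lower of two stacked reels, diameter 170 mm, 14 mm thick. Origin at the centre of its underside.
- reel_top: Bystander: upper of the two stacked reels, same size. Origin at the centre of its underside.
- tin: Bystander: round flat metal tin, diameter 63 mm, 28 mm high. Origin at the centre of its underside.
- carton: Bystander: small cardboard box, 120 x 85 x 55 mm. Origin at the centre of its underside.
- driver: Bystander: screwdriver with a stubby dark handle, 175 mm long, 22 mm high. Origin on its underside, near its middle.

How it is judged (in metres and radians):
On the way:
1. the solder sucker is snapped into both clips (z of pump_mid in the frame of clip_seat between -0.003 and 0.003 m and x of pump_mid in the frame of clip_seat between -0.004 and 0.004 m and y of pump_mid in the frame of clip_seat between -0.016 and 0.016 m and angle between the x axis of pump_mid and the y axis of clip_seat, either way round below 0.06 rad), for 0.2 s.
At the end, for the whole second after the job is handed in: The solder sucker sits in both clips (axis within 3 mm in height, 4 mm sideways and 0.06 rad of the clip axis, centred within 16 mm along it, either way round) and the lid is shut to within 0.04 rad (all of step 1 and value of joint lid below 0.04 rad); the robot touches nothing.
It fails at once if the lid is slammed: it swings shut faster than 3 rad/s (velocity of joint lid below -3 rad/s).
It fails at once if a bystander is moved by more than 30 mm (distance of any of remote, controller, meter, reel_low, reel_top, tin, carton, driver from where it was at the start of the episode above 0.03 m).
It also fails if it takes over 64 s, if anything falls off the work surface, if the arm or the gripper's body presses on something with over 40 N, if the wrist force passes 120 N, or if a joint passes its speed limit or range.

### The arm

A 7-joint arm with a two-finger parallel gripper is mounted at the origin on the work surface. World frame = base frame: x ahead of the robot, y to its left, z up, the work surface at z = 0. Lengths are in mm, angles in rad, forces in N, time in s.
With the tool pointing down it reaches from about 400 to 875 mm from the base axis. Payload 4.4 kg.
Tool frame: the origin (TCP) lies at the very end of the fingers, on their centre line; the grasp point (between the pads) lies 19 mm behind it; z points along the fingers, x is the direction in which the jaws open and shut, and the axes are right-handed (so a half turn about z gives the same grasp; the last joint's range is limited). The gripper opens to 85 mm and grips with 20 to 120 N. Pads are 22 mm wide; open, the fingers measure 114 mm over their backs; the gripper's body (76 mm by 85 mm) begins 54 mm behind the grasp point. The pads swing forward as they close: fully open they stand 13 mm farther back than shut.
Start: joints at [-0.066, 0.628, 0.038, 1.517, -0.027, 0.996, -0.02], TCP at [650.014, 0.028, 198.513] pointing down, gripper open.
Joint ranges: [-3.06, 3.06], [-0.37, 2.12], [-1.25, 1.32], [0.18, 2.47], [-1.1, 4.24], [0.23, 1.98], [-2.94, 2.94]. Speed limits (rad/s): [2.57, 2.57, 3.14, 3.14, 3.14, 3.14, 3.14].

### API

Orientations are given as [roll, pitch, yaw] about the fixed x, y, z axes, in that order (R = Rz(yaw) Ry(pitch) Rx(roll)).
In Python, from cell import telemetry, get_image, get_calibration, ctrl gives the robot as it stands. The module is installed in compiled form; this text tells all that it offers.
- The arm moves only by the tool arm_command, never from a script. Its arguments are lists of equal length, an entry for each row: "rot": the turn, a rotation vector about the world's x, y, z in degrees, a list of three; "slide": the shift along the world's x, y, z in mm, a list of three; "gripper": the finger opening in mm, from 0 to 85.4. A call has 1 to 5 rows; each row shifts and turns the pose as measured when the row begins; what a row does not reach is not made up. A row lasts 1/12 s, in which the tool goes at most 41.7 mm and 7.16 degrees, less where a joint would pass 70% of its speed; a pose out of reach is approached as far as the arm can. A call with a gripper value outside its range is refused whole. The fingers move at their own pace and stop on an object; the grip force is fixed at half the most. Time passes only in rows, so rows that do not move let the fingers close. It gives the time, the measured TCP pose, the force and the opening at its end, in the units of the state.
- telemetry.read_state(): the state, without advancing time (a new reading comes with each control period).
- get_image(name): name is "scene" or "side" or "wrist"; returns (picture, depth): 480x640x3 uint8, red, green, blue; 480x640 float32, mm along the optical axis (not along the pixel's ray), 0 where there is no reading.
- get_calibration(name): a dict with "fx", "fy", "cx", "cy" (pixels), "xyz" and "attitude" of the camera in the world. Camera axes: x right, y up, looking along -z (the intrinsics and any distortion apply to the point x, -y, -z); pixel columns grow to the right and rows downward; lengths in mm; the calibration is good to about 2 mm. A picture is of the moment at which its call begins: read the wrist's pose just before it. get_calibration takes no time and is no camera call; for the wrist camera it gives the pose at the moment of the call.
- ctrl.finish_job(): hands the job in, once; it reports no verdict.
The state is a dict: "clock": time; "qpos": joint angles; "qd": joint speeds; "tau": joint torques, N m; "eef_pos": TCP position; "tool_rot": TCP orientation; "force": force on the tool from outside, world axes, zero at the start; "torque": the same for the moment, N m; "width": finger opening in mm.
Only numpy, scipy, OpenCV 4.12 (cv2) and the standard library are available. Lean on these libraries where they do the work, as an engineer would, in place of code of your own. Each camera call takes 0.05 s, during which the arm holds its last target.

## Working session

There is one attempt and no reset: what is moved stays moved. The work goes in short steps, Python scripts to look and compute and a tool call to move; the robot and the scene stay as the last step left them, time stands still between calls to the robot, and variables do not carry over. Pictures are saved under pics/ and viewed, and the job is handed in when it is done.

Besides the shell and the picture viewer there is one more tool, called after "Request:" by a JSON object that holds its "api" and its "payload". arm_command: Moves the arm, as the interface text tells. Its arguments: {"type":"object","properties":{"rot":{"type":"array"},"slide":{"type":"array"},"gripper":{"type":"array"}},"required":["rot","slide","gripper"]}

```bash
mkdir -p pics; ls
python3 - <<'E'
from cell import telemetry, get_image, get_calibration
import cv2,numpy as np
print(telemetry.read_state())
for n in ("scene","side"):
    c=get_calibration(n);print(n,c)
    p,d=get_image(n)
    cv2.imwrite(f"pics/{n}0.png",p[:,:,::-1]); np.savez(f"{n}0.npz",p=p,d=d)
    print((d>0).mean())
print(get_calibration("wrist"))
E
```

```text
pics
{'clock': 0.0, 'qpos': array([-0.06577661,  0.62931035,  0.03841511,  1.51836071, -0.02700893,
        0.99625735, -0.02000771]), 'qd': array([-4.66645551e-04,  1.36316688e-03,  3.26897468e-04,  1.29494522e-03,
       -2.13071046e-04, -1.52464224e-03,  4.24114715e-05]), 'tau': array([-1.11932164e-03, -5.63405585e+01,  1.22606792e+00, -1.93450052e+01,
        1.09587883e-02,  1.05136272e-02, -8.84369996e-06]), 'eef_pos': array([6.49336728e+02, 3.28690812e-02, 1.97614139e+02]), 'tool_rot': array([-3.14159115e+00,  1.81886820e-03, -1.40708469e-05]), 'force': array([ 0.47002192,  0.16889368, -0.3654489 ]), 'torque': array([ 0.01219675,  0.02340485, -0.04442526]), 'width': 85.18604160893679}
scene {'fx': 479.4419353734955, 'fy': 479.4419353734955, 'cx': 319.1852587085317, 'cy': 234.85569638564533, 'xyz': array([1069.62954441,  379.48500231,  774.62680562]), 'attitude': array([0.80536635, 0.01789006, 2.28279422])}
0.99599609375
side {'fx': 441.879555597274, 'fy': 441.879555597274, 'cx': 311.66110842466617, 'cy': 242.25490212230488, 'xyz': array([ 152.84690947, -932.31491703,  808.89275983]), 'attitude': array([ 0.89966658,  0.01373365, -0.42818543])}
0.996162109375
{'fx': 404.7546195288545, 'fy': 404.7546195288545, 'cx': 320.5662455730621, 'cy': 243.0277082805667, 'xyz': array([649.70280453,  68.99924113, 374.24748748]), 'attitude': array([-0.27447992,  0.00253571,  0.00110736])}
```

View pics/scene0.png

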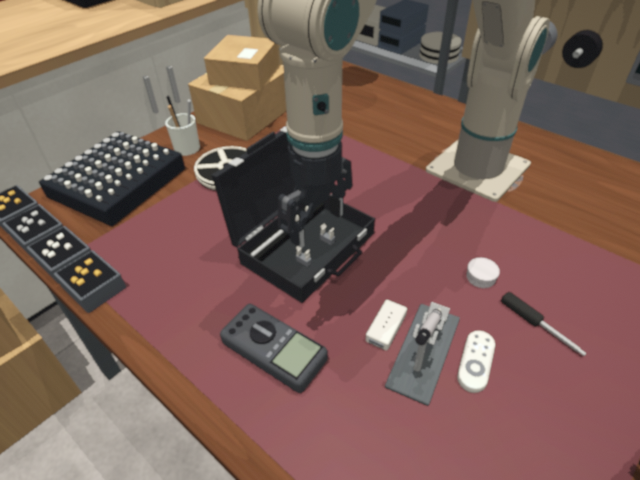

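View pics/side0.png

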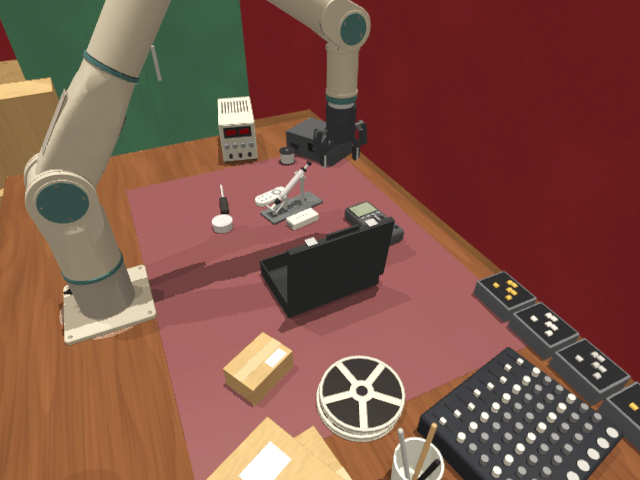

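The scene view shows the case at (310,245) with its lid open toward the upper left. The rest and pump are at about (425,345), the controller at (386,323), the remote at (477,360) and the meter at (275,345). The side view shows the pump at (290,190), knob end to the upper right, and the back of the lid at (335,265).

```bash
cat > h.py <<'E'
import numpy as np,cv2
from scipy.spatial.transform import Rotation as R
def rot(a): return R.from_euler('xyz',a).as_matrix()
def cloud(d,c):
    v,u=np.mgrid[0:480,0:640]
    x=(u-c['cx'])/c['fx']*d; y=(v-c['cy'])/c['fy']*d
    P=np.stack([x,-y,-d],-1)
    return P@rot(c['attitude']).T+c['xyz']
def proj(p,c):
    q=(np.atleast_2d(p)-c['xyz'])@rot(c['attitude'])
    return np.stack([c['cx']+c['fx']*q[:,0]/-q[:,2], c['cy']-c['fy']*q[:,1]/-q[:,2]],-1)
E
python3 - <<'E'
from h import *
from cell import get_calibration
for n in ("scene","side"):
    z=np.load(n+"0.npz");c=get_calibration(n);W=cloud(z['d'],c);p=z['p']
    # mat height check
    m=(p[...,0]>90)&(p[...,1]<75)&(p[...,2]<85)
    ok=m&(abs(W[...,2])<15)&(W[...,0]>200)&(W[...,0]<1000)&(abs(W[...,1])<400)
    print(n,np.median(W[ok],axis=0),W[ok][:,2].std())
    np.savez(n+"W.npz",W=W)
    pts={'scene':[(386,323),(423,340),(477,360),(433,312),(275,345),(300,250),(345,260),(482,272),(305,255),(328,232)],'side':[(290,190),(302,217),(225,223),(335,265)]}[n]
    for u,v in pts: print((u,v),W[v,u].round(0),p[v,u])
s=cv2.imread("pics/scene0.png")
cv2.imwrite("pics/s_a.png",cv2.resize(s[130:300,200:400],None,fx=4,fy=3.5,interpolation=cv2.INTER_CUBIC)[:600])
cv2.imwrite("pics/s_b.png",cv2.resize(s[280:410,350:510],None,fx=4.5,fy=4.5,interpolation=cv2.INTER_CUBIC))
s=cv2.imread("pics/side0.png")
cv2.imwrite("pics/s_c.png",cv2.resize(s[150:330,200:420],None,fx=3.3,fy=3.3,interpolation=cv2.INTER_CUBIC))
E
```

```text
scene [478.14997364  -2.48511619   2.77003658] 1.7142240015424972
(386, 323) [589. 114.  25.] [227 222 212]
(423, 340) [655. 218. 144.] [43 41 44]
(477, 360) [548. 281.  21.] [206 206 199]
(433, 312) [547. 182.  75.] [175 171 168]
(275, 345) [767.  -2.  46.] [146 148 149]
(300, 250) [ 557. -135.   34.] [137 134 126]
(345, 260) [495. -60.   3.] [54 38 39]
(482, 272) [360. 193.  29.] [237 231 228]
(305, 255) [ 564. -114.   39.] [143 142 134]
(328, 232) [ 481. -120.   41.] [126 125 119]
side [383.85795042 -17.05705949  -0.8440656 ] 1.6515942330518
(290, 190) [577. 187.  72.] [150 118 111]
(302, 217) [579.  99.  23.] [255 255 239]
(225, 223) [355. 169.  25.] [249 238 227]
(335, 265) [ 505. -267.  146.] [35 35 33]
```

View pics/s_a.png

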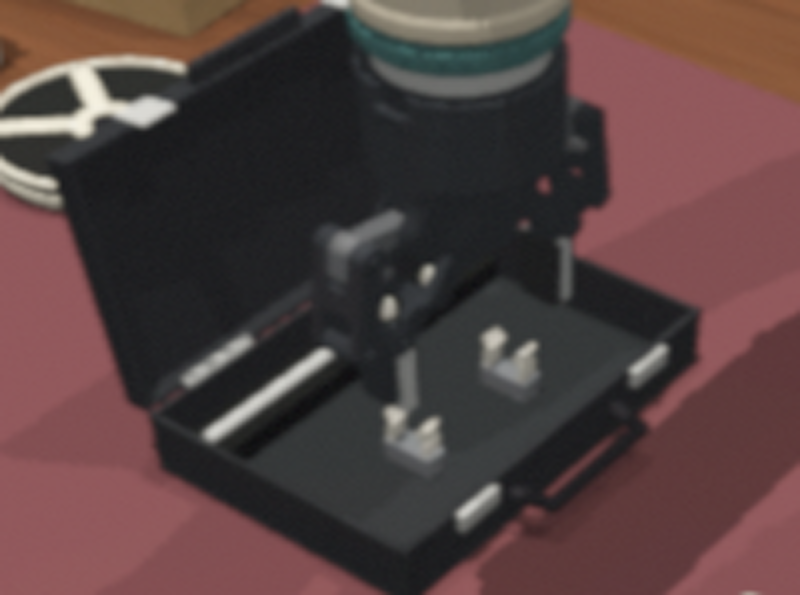

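View pics/s_b.png

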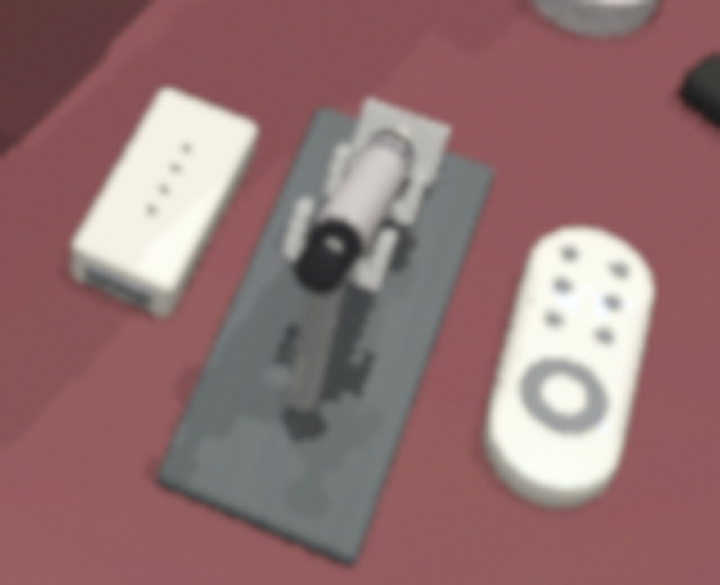

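View pics/s_c.png

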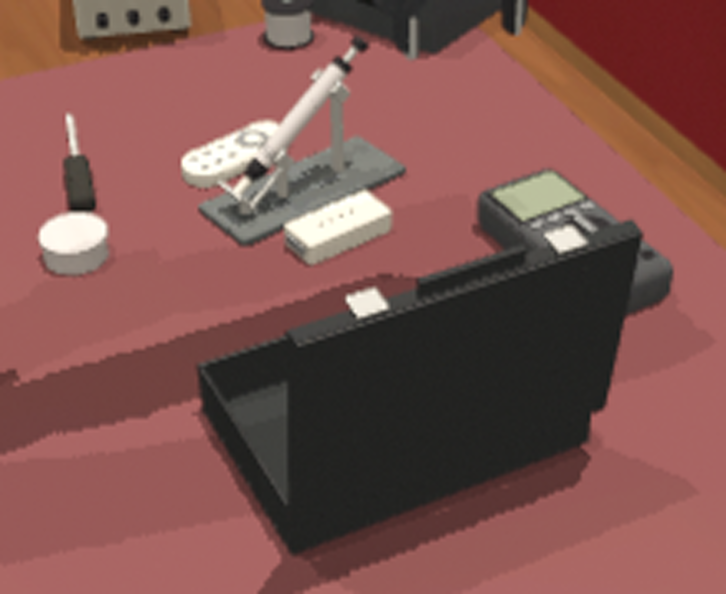

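Run:
```python
from h import *
from cell import get_calibration
for n,zo in (("scene",2.8),("side",-0.8)):
    z=np.load(n+"0.npz");W=np.load(n+"W.npz")['W'].copy();W[...,2]-=zo;p=z['p'].astype(int);X,Y,Z=W[...,0],W[...,1],W[...,2]
    hsv=cv2.cvtColor(z['p'],cv2.COLOR_RGB2HSV)
    print("==",n)
    def rect(m,lab):
        m=cv2.morphologyEx(m.astype(np.uint8),cv2.MORPH_OPEN,np.ones((3,3)))
        k,l,st,ce=cv2.connectedComponentsWithStats(m)
        if k<2: print(lab,'none');return
        i=1+st[1:,4].argmax();q=W[l==i]
        r=cv2.minAreaRect(q[:,:2].astype(np.float32));print(lab,len(q),[np.round(t,1) for t in r],'z',np.median(q[:,2]).round(1),np.round(ce[i]))
        return q
    box=lambda x0,x1,y0,y1,z0,z1:(X>x0)&(X<x1)&(Y>y0)&(Y<y1)&(Z>z0)&(Z<z1)
    rect(box(430,750,100,300,7,14)&(hsv[...,1]<70)&(p.max(-1)<140),'standplate')
    rect(box(480,680,60,160,21,28)&(p.min(-1)>150),'controller')
    rect(box(450,680,230,340,14,22)&(p.min(-1)>150),'remote')
    rect(box(360,700,-320,-10,45,54)&(p.max(-1)<90),'rim')
    rect(box(650,950,-150,100,35,60)&(p.max(-1)<190),'meter')
    # clips
    m=box(420,640,-170,-60,10,60)&(p.min(-1)>100)
    k,l,st,ce=cv2.connectedComponentsWithStats(m.astype(np.uint8))
    for i in range(1,k):
        if st[i,4]>4: q=W[l==i];print('clip',st[i,4],ce[i].round(),q.mean(0).round(1),q.min(0).round(),q.max(0).round())
    # tube
    m=box(470,690,150,260,35,190)&(hsv[...,1]<60)
    q=W[m];c0=q.mean(0)
    # lid plane
    m=box(330,720,-380,-170,70,235)&(p.max(-1)<70)
    q=W[m]
    for _ in range(4):
        c0=q.mean(0);nrm=np.linalg.svd(q-c0,full_matrices=False)[2][2]; q=q[abs((q-c0)@nrm)<5]
    print('lid',len(q),c0.round(1),nrm.round(3),q.min(0).round(),q.max(0).round())
```

```text
== scene
standplate 2754 [array([582.5, 195.7]), array([199.1,  79.7]), np.float64(14.1)] z 9.3 [422. 360.]
controller 835 [array([582.8, 111.6]), array([95.1, 44.5]), np.float64(11.7)] z 23.2 [387. 322.]
remote 1475 [array([541.7, 278.8]), array([124.6,  48.1]), np.float64(16.9)] z 17.3 [477. 359.]
rim 15 [array([ 545.2, -242.3]), array([14.4,  4.6]), np.float64(44.0)] z 51.5 [268. 219.]
meter 4192 [array([761. , -15.6]), array([ 87.9, 186.9]), np.float64(5.8)] z 41.1 [274. 342.]
clip 122 [327. 233.] [ 476.2 -127.8   28.7] [ 468. -142.   14.] [ 484. -111.   46.]
clip 127 [303. 255.] [ 560.  -123.3   27.1] [ 550. -141.   15.] [ 566. -109.   47.]
lid 4252 [ 550.3 -258.4  147.3] [ 0.039 -0.994 -0.107] [ 439. -272.   70.] [ 653. -242.  230.]
== side
standplate 56 [array([541.5, 169.8]), array([48.5, 28.8]), np.float64(68.6)] z 9.2 [283. 212.]
controller 113 [array([569.2, 104.7]), array([61.9, 42.5]), np.float64(13.9)] z 23.2 [298. 218.]
remote 189 [array([534.5, 272.3]), array([107.2,  48.2]), np.float64(15.1)] z 17.0 [268. 196.]
rim none
meter 307 [array([744.9,   5.5]), array([ 76.2, 117.6]), np.float64(56.1)] z 41.6 [366. 214.]
lid 4740 [ 514.3 -267.1  154.8] [ 0.037 -0.994 -0.104] [ 391. -281.   70.] [ 654. -250.  233.]
```

```bash
cat > wr.py <<'E'
import sys
from h import *
from cell import telemetry,get_image,get_calibration
n=sys.argv[1]
c=get_calibration("wrist");p,d=get_image("wrist")
np.savez(f"w{n}.npz",p=p,d=d,c=np.array(c,dtype=object))
cv2.imwrite(f"pics/w{n}.png",p[:,:,::-1])
s=telemetry.read_state();print(s['clock'],s['eef_pos'].round(1),s['tool_rot'].round(3),s['force'].round(1),s['width'])
E
python3 wr.py 0
```

```text
0.15 [6.495e+02 1.000e-01 1.978e+02] [-3.142e+00  1.000e-03  0.000e+00] [-0.1 -0.6 -0.3] 85.10541741288294
```

View pics/w0.png

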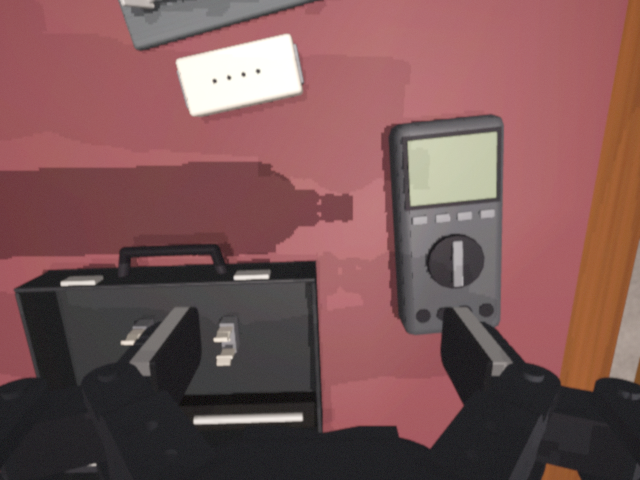

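The wrist view shows the case at lower left, with its near wall at row 270, right wall at column 318, and clips at (137,335) and (227,340). The meter is at right and the controller at (240,75).

Run:
```python
from h import *
z=np.load("w0.npz",allow_pickle=True);c=z['c'].item();W=cloud(z['d'],c);p=z['p'].astype(int);X,Y,Z=W[...,0],W[...,1],W[...,2]
ok=(p[...,0]>110)&(p[...,1]<100)&(abs(Z)<15);print('mat',np.median(Z[ok]),Z[ok].std())
Zo=np.median(Z[ok]);Z=Z-Zo
rim=(Z>46)&(Z<54)&(p.max(-1)<80)&(Y>-290)&(Y<-30)&(X<665)
q=W[rim];print(len(q),q.min(0),q.max(0))
# outer front edge: for each x-bin the max Y
a=np.array([(q[:,0][s].mean(),q[:,1][s].max()) for b in np.arange(430,640,8) for s in [(q[:,0]>b)&(q[:,0]<b+8)&(q[:,1]>-110)] if s.sum()>2])
print(np.round(a,1)); print(np.polyfit(a[:,0],a[:,1],1))
b_=np.array([(q[:,1][s].mean(),q[:,0][s].max()) for b in np.arange(-230,-60,8) for s in [(q[:,1]>b)&(q[:,1]<b+8)&(q[:,0]>600)] if s.sum()>1])
print(np.round(b_,1)); print(np.polyfit(b_[:,0],b_[:,1],1))
q2=q[q[:,0]<420]; print('left',len(q2),q2.min(0) if len(q2) else 0)
m=((p.min(-1)>130)&(Z>15)&(Z<55)&(X>420)&(X<620)&(Y>-170)&(Y<-90)).astype(np.uint8)
k,l,st,ce=cv2.connectedComponentsWithStats(m)
for i in range(1,k):
    if st[i,4]>4: q=W[l==i];print('clip',st[i,4],ce[i].round(),q.mean(0).round(1),q.min(0).round(),q.max(0).round())
im=cv2.imread("pics/w0.png");cv2.imwrite("pics/w0c.png",cv2.resize(im[240:440,0:340],None,fx=2.3,fy=2.3,interpolation=cv2.INTER_CUBIC))
```

```text
mat 2.0398800705767712 0.8687891487381706
2601 [ 385.82649745 -256.48975768   48.04225353] [649.60598111 -52.88073019  56.03815625]
[[434.1 -61. ]
 [442.  -60.6]
 [450.  -60. ]
 [458.  -59.9]
 [466.  -59.5]
 [473.9 -59.1]
 [482.1 -58.4]
 [490.  -58.6]
 [497.9 -58.1]
 [506.  -57.7]
 [513.8 -57.6]
 [522.  -57.4]
 [530.1 -56.7]
 [537.8 -56.7]
 [545.9 -56.4]
 [554.4 -56.1]
 [561.7 -55.7]
 [569.7 -55.6]
 [577.9 -55.3]
 [585.7 -55.4]
 [593.9 -54.7]
 [602.2 -54.4]
 [610.1 -53.7]
 [618.2 -53.7]
 [626.3 -53.4]
 [634.1 -52.9]
 [643.1 -53.1]]
[ 3.77360178e-02 -7.70240108e+01]
[[-208.1  649.6]
 [-201.9  649.6]
 [-194.3  649.6]
 [-186.   648.6]
 [-177.7  648.6]
 [-170.3  648.6]
 [-162.1  647.7]
 [-153.7  647.7]
 [-146.   647.7]
 [-137.7  646.8]
 [-129.9  646.8]
 [-122.2  646.8]
 [-113.7  645.9]
 [-106.   645.9]
 [ -98.5  645.9]
 [ -89.8  645.1]
 [ -82.1  645.1]
 [ -74.3  645.1]
 [ -65.9  644.3]
 [ -56.5  644.3]]
[-3.69999578e-02  6.42034365e+02]
left 791 [ 385.82649745 -256.48975768   48.04225353]
clip 323 [226. 335.] [ 560.3 -118.3   30.6] [ 552. -140.   20.] [ 566. -111.   49.]
clip 7 [143. 327.] [ 478.4 -114.4   22.9] [ 477. -115.   22.] [ 480. -114.   24.]
clip 14 [138. 335.] [ 478.  -116.5   33.9] [ 477. -118.   30.] [ 479. -116.   37.]
clip 63 [128. 342.] [ 473.6 -117.8   44. ] [ 468. -120.   37.] [ 480. -116.   50.]
clip 154 [224. 360.] [ 559.5 -136.4   43.3] [ 552. -141.   32.] [ 567. -133.   48.]
```

View pics/w0c.png

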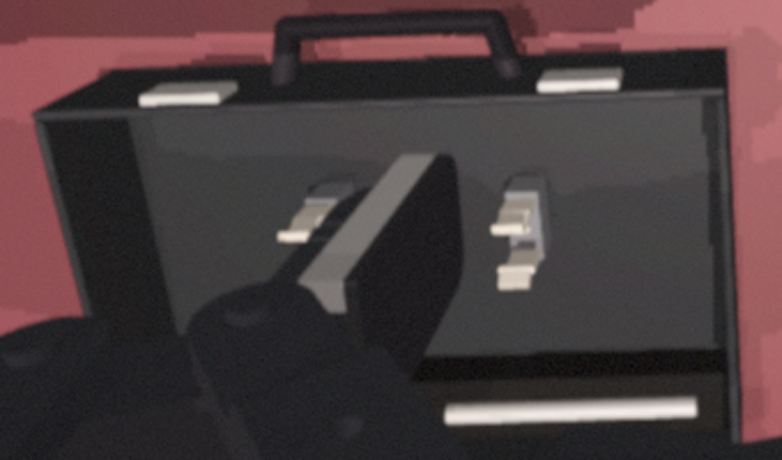

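Request:
{"api": "arm_command", "payload": {"rot": [[0,0,-7],[0,0,-7],[0,0,-7],[0,0,-7],[0,0,-7]], "slide": [[-12,16,5],[-12,16,5],[-12,16,5],[-12,16,5],[-12,16,5]], "gripper": [85,85,85,85,85]}}

```text
clock: 0.57
eef_pos: [587.3, 75.3, 219.8]
tool_rot: [3.136, 0.005, -0.629]
force: [0.1, 0.2, -1.1]
width: 84.6
```

Request:
{"api": "arm_command", "payload": {"rot": [[0,0,-7],[0,0,-7],[0,0,-7],[0,0,-7],[0,0,-7]], "slide": [[-12,16,0],[-12,16,0],[-12,16,0],[-12,16,0],[-12,16,0]], "gripper": [85,85,85,85,85]}}

```text
clock: 0.98
eef_pos: [523.7, 158.9, 220.0]
tool_rot: [3.136, 0.005, -1.253]
force: [0.2, 0.6, -0.8]
width: 84.7
```

Request:
{"api": "arm_command", "payload": {"rot": [[1.71,-6.79,0],[1.71,-6.79,0],[1.71,-6.79,0],[1.71,-6.79,0],[1.71,-6.79,0]], "slide": [[0,4,0],[0,4,0],[0,4,0],[0,4,0],[0,4,0]], "gripper": [85,85,85,85,85]}}

```text
clock: 1.4
eef_pos: [516.1, 192.5, 214.5]
tool_rot: [-2.744, 0.012, -1.234]
force: [-0.2, 1.1, -0.3]
width: 84.6
```

```bash
python3 wr.py 1
```

```text
1.45 [514.8 193.5 213.7] [-2.745  0.014 -1.233] [-2.9  1.  -1.4] 84.87593562679447
```

View pics/w1.png

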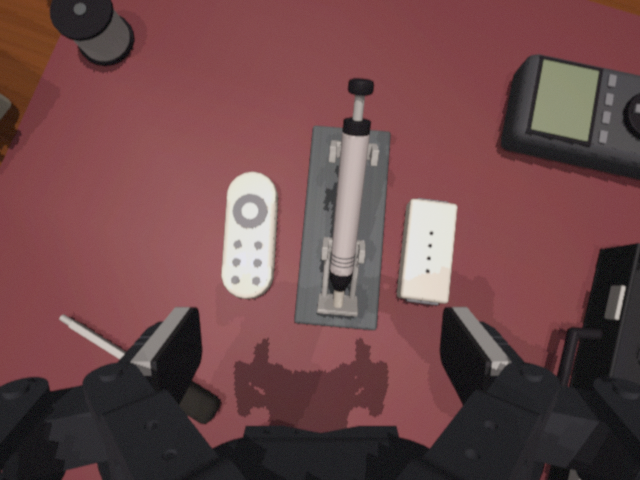

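The view looks straight onto the pump: tube from (355,125) to (342,280), knob at (360,87), plate below, remote left at (250,235) and controller right at (428,250).

```bash
cat > tube.py <<'E'
import sys
from h import *
z=np.load(f"w{sys.argv[1]}.npz",allow_pickle=True);c=z['c'].item();W=cloud(z['d'],c);p=z['p'].astype(int)
mat=(p[...,0]>110)&(p[...,1]<100)&(abs(W[...,2])<15);Zo=np.median(W[...,2][mat]);print('mat',Zo)
W[...,2]-=Zo
X,Y,Z=W[...,0],W[...,1],W[...,2]
pl=(Z>7)&(Z<14)&(X>430)&(X<750)&(Y>100)&(Y<300)&(abs(p[...,0]-p[...,2])<25)&(p.max(-1)<140)
m=cv2.morphologyEx(pl.astype(np.uint8),cv2.MORPH_OPEN,np.ones((3,3)))
print('plate',cv2.minAreaRect(W[m>0][:,:2].astype(np.float32)),np.median(Z[m>0]))
O=np.array([582.5,195.7,88.]);a=np.radians(14.1)
t=np.array([np.cos(a)*.8192,np.sin(a)*.8192,.5736]);n=np.array([-np.cos(a)*.5736,-np.sin(a)*.5736,.8192]);s=np.array([-np.sin(a),np.cos(a),0])
L=(W-O)@np.stack([t,s,n],1)
for lo in range(-110,125,10):
    k=(L[...,0]>lo)&(L[...,0]<lo+10)&(abs(L[...,1])<11+6)&(abs(L[...,2])<25)
    k2=k&(L[...,2]>0)&(p.min(-1)>-1)
    if k2.sum()>3:
        q=L[k2]; print(lo+5,len(q),'s mid',((q[:,1].min()+q[:,1].max())/2).round(1),'w',np.ptp(q[:,1]).round(1),'top',np.percentile(q[:,2],95).round(1),p[k2].mean().round())
E
python3 tube.py 1
```

```text
mat 1.7794078199381147
plate ((581.6366577148438, 194.6318359375), (198.39529418945312, 79.34554290771484), 14.199525833129883) 9.219405694038926
-105 6 s mid -0.7 w 29.3 top 9.7 106.0
-95 412 s mid -0.0 w 33.9 top 10.5 142.0
-85 91 s mid -0.8 w 8.8 top 5.1 159.0
-75 83 s mid -0.6 w 14.8 top 8.4 46.0
-65 218 s mid -0.8 w 19.7 top 10.3 32.0
-55 231 s mid -0.7 w 20.0 top 10.5 146.0
-45 335 s mid -0.0 w 33.7 top 10.5 149.0
-35 308 s mid -0.0 w 33.9 top 10.2 167.0
-25 266 s mid -0.7 w 19.8 top 10.4 167.0
-15 282 s mid -0.6 w 19.8 top 10.3 167.0
-5 287 s mid -0.7 w 19.9 top 10.2 166.0
5 306 s mid -0.6 w 19.9 top 10.2 166.0
15 318 s mid -0.6 w 19.8 top 10.4 167.0
25 333 s mid -0.6 w 19.8 top 10.4 167.0
35 422 s mid -0.0 w 34.0 top 10.1 165.0
45 485 s mid 0.0 w 34.0 top 10.1 166.0
55 387 s mid -0.5 w 19.8 top 10.3 135.0
65 365 s mid -0.6 w 19.6 top 10.3 49.0
75 146 s mid -0.5 w 7.0 top 4.1 150.0
85 276 s mid -0.5 w 17.3 top 9.2 48.0
95 167 s mid -0.2 w 17.1 top 8.7 38.0
```

```bash
cat > go.py <<'E'
import sys
from h import *
from cell import telemetry
def Rt(zdir,xdir):
    z=np.array(zdir,float);z/=np.linalg.norm(z);x=np.array(xdir,float);x-=z*(x@z);x/=np.linalg.norm(x)
    return np.stack([x,np.cross(z,x),z],1)
def show(Rg,T):
    s=telemetry.read_state();Rc=rot(s['tool_rot'])
    rv=np.degrees(R.from_matrix(Rg@Rc.T).as_rotvec())
    print('t',s['clock'],'rotvec',rv.round(2),np.linalg.norm(rv).round(1),'slide',(np.array(T)-s['eef_pos']).round(1),'F',s['force'].round(1),'w',round(float(s['width']),1),'q',s['qpos'].round(2))
a=np.radians(14.15)
t=np.array([np.cos(a)*.8192,np.sin(a)*.8192,.5736]);n=np.array([-np.cos(a)*.5736,-np.sin(a)*.5736,.8192]);s_=np.array([-np.sin(a),np.cos(a),0])
mid=np.array([582.6,195.1,88.])
RP=Rt(-n,-s_)
E
python3 -c "
from go import *
print(n)
show(RP,mid+70*n);show(RP,mid-19*n)"
```

```text
[-0.55619643 -0.140223    0.8192    ]
t 1.45 rotvec [  2.76 -12.01  -5.27] 13.4 slide [ 28.9  -8.2 -68.3] F [-2.9  1.  -1.4] w 84.9 q [-0.84  0.34  0.54  2.19 -0.63  0.31 -1.02]
t 1.45 rotvec [  2.76 -12.01  -5.27] 13.4 slide [  78.4    4.2 -141.2] F [-2.9  1.  -1.4] w 84.9 q [-0.84  0.34  0.54  2.19 -0.63  0.31 -1.02]
```

Request:
{"api": "arm_command", "payload": {"rot": [[0.7,-3,-1.3],[0.7,-3,-1.3],[0.7,-3,-1.3],[0.7,-3,-1.3]], "slide": [[8,-2,-15],[8,-2,-15],[8,-2,-15],[8,-2,-15]], "gripper": [85,85,85,85]}}

```text
clock: 1.78
eef_pos: [547.7, 197.4, 209.0]
tool_rot: [-2.659, 0.004, -1.288]
force: [-0.1, 0.5, -0.2]
width: 84.9
```

```bash
python3 -c "
from go import *
show(RP,mid+70*n);show(RP,mid-19*n)"
```

```text
t 1.7833 rotvec [ 1.72 -7.14 -2.08] 7.6 slide [ -4.1 -12.1 -63.7] F [-0.1  0.5 -0.2] w 84.9 q [-0.92  0.41  0.65  2.21 -1.09  0.23 -0.62]
t 1.7833 rotvec [ 1.72 -7.14 -2.08] 7.6 slide [  45.4    0.4 -136.6] F [-0.1  0.5 -0.2] w 84.9 q [-0.92  0.41  0.65  2.21 -1.09  0.23 -0.62]
```

```bash
cat > fk.py <<'E'
import numpy as np
from h import rot
def dh(a,al,d,th):
    ca,sa,ct,st=np.cos(al),np.sin(al),np.cos(th),np.sin(th)
    return np.array([[ct,-st,0,a],[st*ca,ct*ca,-sa,-d*sa],[st*sa,ct*sa,ca,d*ca],[0,0,0,1]])
h=np.pi/2
# xArm7 modified DH
P=[(0,0,267),(0,-h,0),(0,h,293),(52.5,h,0),(77.5,h,342.5),(0,h,0),(76,-h,97)]
def fk(q,tool=172.):
    T=np.eye(4)
    for (a,al,d),th in zip(P,q): T=T@dh(a,al,d,th)
    T=T.copy();T[:3,3]+=T[:3,2]*tool
    return T
E
python3 -c "
from fk import *
from cell import telemetry
T=fk([-0.066, 0.628, 0.038, 1.517, -0.027, 0.996, -0.02]);print(T.round(3))
s=telemetry.read_state();print(fk(s['qpos']).round(3));print(rot(s['tool_rot']).round(3),s['eef_pos'])"
```

```text
[[ 9.9400e-01  2.0000e-03 -1.0600e-01  5.7600e+02]
 [ 2.0000e-03 -1.0000e+00  3.0000e-03 -2.0272e+01]
 [-1.0600e-01 -3.0000e-03 -9.9400e-01  4.2203e+01]
 [ 0.0000e+00  0.0000e+00  0.0000e+00  1.0000e+00]]
[[ 5.06000e-01 -1.93000e-01  8.41000e-01  6.43672e+02]
 [ 8.50000e-01 -5.00000e-02 -5.24000e-01 -3.25720e+02]
 [ 1.43000e-01  9.80000e-01  1.39000e-01  7.81824e+02]
 [ 0.00000e+00  0.00000e+00  0.00000e+00  1.00000e+00]]
[[ 0.279 -0.851  0.445]
 [-0.96  -0.246  0.133]
 [-0.004 -0.464 -0.886]] [547.73416627 197.40099252 209.01198461]
```

The joint-6 and joint-5 limits are close, because the yaw was spread over every joint. I'll unwind, tilt first, and then turn about the tool axis.

Request:
{"api": "arm_command", "payload": {"rot": [[-1.7,6.8,0.8],[-1.7,6.8,0.8],[-1.7,6.8,0.8],[-1.7,6.8,0],[0,0,0]], "slide": [[-6,-3,3],[-6,-3,3],[-6,-3,3],[-6,-3,3],[0,0,0]], "gripper": [85,85,85,85,85]}}

```text
clock: 2.2
eef_pos: [526.2, 190.6, 217.6]
tool_rot: [-3.084, 0.03, -1.259]
force: [2.1, 0.3, 0.6]
width: 84.9
```

Request:
{"api": "arm_command", "payload": {"rot": [[0,0,7],[0,0,7],[0,0,7],[0,0,7],[0,0,7]], "slide": [[6,-5,0],[6,-5,0],[6,-5,0],[6,-5,0],[6,-5,0]], "gripper": [85,85,85,85,85]}}

```text
clock: 2.62
eef_pos: [556.5, 162.7, 213.6]
tool_rot: [-3.089, 0.019, -0.633]
force: [-0.5, -0.1, -0.6]
width: 85.2
```

Request:
{"api": "arm_command", "payload": {"rot": [[0,0,7],[0,0,7],[0,0,7],[0,0,7],[0,0,7]], "slide": [[6,-5,0],[6,-5,0],[6,-5,0],[6,-5,0],[6,-5,0]], "gripper": [85,85,85,85,85]}}

```text
clock: 3.03
eef_pos: [586.2, 132.5, 211.5]
tool_rot: [-3.093, 0.012, -0.008]
force: [-0.4, -0.1, 0.5]
width: 85.0
```

```bash
python3 -c "
from go import *
show(RP,mid+70*n);s=telemetry.read_state();print(s['tool_rot'],s['eef_pos'])"
```

```text
t 3.0333 rotvec [ 26.78 -21.97 -73.46] 81.2 slide [-42.5  52.8 -66.1] F [-0.4 -0.1  0.5] w 85.0 q [-0.58  0.6   0.57  1.65 -0.43  1.01  0.13]
[-3.09319212  0.01218144 -0.00805249] [586.18847251 132.48379976 211.48231085]
```

Request:
{"api": "arm_command", "payload": {"rot": [[0,0,7],[0,0,7],[0,0,7],[0,0,7],[0,0,7]], "slide": [[-4,4,0],[-4,4,0],[-4,4,0],[-4,4,0],[-4,4,0]], "gripper": [85,85,85,85,85]}}

```text
clock: 3.45
eef_pos: [567.4, 145.1, 209.8]
tool_rot: [-3.104, 0.005, 0.616]
force: [0.0, -0.3, 0.1]
width: 85.0
```

Request:
{"api": "arm_command", "payload": {"rot": [[0,0,7],[0,0,7],[0,0,7],[0,0,7],[0,0,7]], "slide": [[-4,4,0],[-4,4,0],[-4,4,0],[-4,4,0],[-4,4,0]], "gripper": [85,85,85,85,85]}}

```text
clock: 3.87
eef_pos: [545.9, 163.4, 208.4]
tool_rot: [-3.114, 0.003, 1.241]
force: [0.2, 0.2, -1.3]
width: 85.0
```

Request:
{"api": "arm_command", "payload": {"rot": [[0,0,7],[0,0,7],[0,0,7],[0,0,7],[0,0,7]], "slide": [[-1,3,0],[-1,3,0],[-1,3,0],[-1,3,0],[-1,3,0]], "gripper": [85,85,85,85,85]}}

```text
clock: 4.28
eef_pos: [539.4, 178.1, 207.6]
tool_rot: [-3.124, 0.005, 1.867]
force: [-0.2, -0.1, 0.1]
width: 84.9
```

```bash
echo "RA=Rt(-n,s_)" >> go.py; python3 -c "
from go import *
show(RA,mid+70*n);s=telemetry.read_state();print(s['tool_rot'],s['eef_pos'])"
```

```text
t 4.2833 rotvec [  9.93 -34.6   -2.61] 36.1 slide [  4.3   7.2 -62.2] F [-0.2 -0.1  0.1] w 84.9 q [-0.42  0.51  0.08  1.72 -0.04  0.93  1.54]
[-3.12426197  0.00518274  1.86658954] [539.3978729  178.07921273 207.57983736]
```

Request:
{"api": "arm_command", "payload": {"rot": [[1.8,-6.6,-0.5],[1.8,-6.6,-0.5],[1.8,-6.6,-0.5],[1.8,-6.6,-0.5],[1.8,-6.6,-0.5]], "slide": [[0,1,-2],[0,1,-2],[0,1,-2],[0,1,-2],[0,1,-2]], "gripper": [85,85,85,85,85]}}

```text
clock: 4.7
eef_pos: [542.7, 165.4, 195.9]
tool_rot: [2.778, 0.054, 1.818]
force: [0.4, -1.2, 0.8]
width: 84.6
```

```bash
python3 -c "
from go import *
show(RA,mid+70*n);s=telemetry.read_state();print(s['tool_rot'],s['eef_pos'])"
```

```text
t 4.7 rotvec [  6.43 -13.     0.35] 14.5 slide [  1.   19.9 -50.5] F [ 0.4 -1.2  0.8] w 84.6 q [-0.41  0.37 -0.01  2.12  0.37  0.32  1.07]
[2.77834262 0.05359697 1.81821893] [542.6878752  165.43405659 195.85307949]
```

```bash
cat >> go.py <<'E'
def tilt(deg):
    b=np.radians(deg);zz=np.array([np.cos(a)*np.sin(b),np.sin(a)*np.sin(b),-np.cos(b)])
    return Rt(zz,s_),zz
E
python3 -c "
from go import *
for d in (22,25,28):
  Rg,zz=tilt(d);show(Rg,mid-50*zz);show(Rg,mid+19*zz)"
```

```text
t 4.7 rotvec [ 3.27 -0.4   0.01] 3.3 slide [ 21.8  25.1 -61.5] F [ 0.4 -1.2  0.8] w 84.6 q [-0.41  0.37 -0.01  2.12  0.37  0.32  1.07]
t 4.7 rotvec [ 3.27 -0.4   0.01] 3.3 slide [  46.8   31.4 -125.5] F [ 0.4 -1.2  0.8] w 84.6 q [-0.41  0.37 -0.01  2.12  0.37  0.32  1.07]
t 4.7 rotvec [ 4.   -3.31  0.09] 5.2 slide [ 19.4  24.5 -62.5] F [ 0.4 -1.2  0.8] w 84.6 q [-0.41  0.37 -0.01  2.12  0.37  0.32  1.07]
t 4.7 rotvec [ 4.   -3.31  0.09] 5.2 slide [  47.7   31.6 -125.1] F [ 0.4 -1.2  0.8] w 84.6 q [-0.41  0.37 -0.01  2.12  0.37  0.32  1.07]
t 4.7 rotvec [ 4.73 -6.22  0.17] 7.8 slide [ 17.2  23.9 -63.7] F [ 0.4 -1.2  0.8] w 84.6 q [-0.41  0.37 -0.01  2.12  0.37  0.32  1.07]
t 4.7 rotvec [ 4.73 -6.22  0.17] 7.8 slide [  48.6   31.8 -124.6] F [ 0.4 -1.2  0.8] w 84.6 q [-0.41  0.37 -0.01  2.12  0.37  0.32  1.07]
```

Going for a tilt of about 25°: flat pads allow the tube to lie 10° off perpendicular about the jaw axis.

Request:
{"api": "arm_command", "payload": {"rot": [[1.0,-0.8,0],[1.0,-0.8,0],[1.0,-0.8,0],[1.0,-0.8,0]], "slide": [[5,6,-12],[5,6,-12],[5,6,-12],[5,6,-12]], "gripper": [85,85,85,85]}}

```text
clock: 5.03
eef_pos: [551.7, 179.3, 163.6]
tool_rot: [2.734, 0.024, 1.819]
force: [0.7, 0.2, -0.6]
width: 85.3
```

```bash
python3 -c "
from go import *
for d in (22,25,28):
  Rg,zz=tilt(d);show(Rg,mid-50*zz);show(Rg,mid+19*zz)"
```

```text
t 5.0333 rotvec [ 0.99  1.67 -0.06] 1.9 slide [ 12.8  11.2 -29.2] F [ 0.7  0.2 -0.6] w 85.3 q [-0.26  0.44 -0.22  2.17  0.95  0.24  0.49]
t 5.0333 rotvec [ 0.99  1.67 -0.06] 1.9 slide [ 37.8  17.6 -93.2] F [ 0.7  0.2 -0.6] w 85.3 q [-0.26  0.44 -0.22  2.17  0.95  0.24  0.49]
t 5.0333 rotvec [ 1.72 -1.24 -0.03] 2.1 slide [ 10.4  10.7 -30.3] F [ 0.7  0.2 -0.6] w 85.3 q [-0.26  0.44 -0.22  2.17  0.95  0.24  0.49]
t 5.0333 rotvec [ 1.72 -1.24 -0.03] 2.1 slide [ 38.7  17.8 -92.8] F [ 0.7  0.2 -0.6] w 85.3 q [-0.26  0.44 -0.22  2.17  0.95  0.24  0.49]
t 5.0333 rotvec [ 2.45 -4.14  0.01] 4.8 slide [  8.2  10.1 -31.4] F [ 0.7  0.2 -0.6] w 85.3 q [-0.26  0.44 -0.22  2.17  0.95  0.24  0.49]
t 5.0333 rotvec [ 2.45 -4.14  0.01] 4.8 slide [ 39.6  18.  -92.3] F [ 0.7  0.2 -0.6] w 85.3 q [-0.26  0.44 -0.22  2.17  0.95  0.24  0.49]
```

Request:
{"api": "arm_command", "payload": {"rot": [[0.5,-0.5,0],[0.5,-0.5,0],[0.5,-0.5,0],[0,0,0]], "slide": [[3,3,-9],[3,3,-9],[3,3,-9],[0,0,0]], "gripper": [85,85,85,85]}}

```text
clock: 5.37
eef_pos: [554.4, 191.9, 137.8]
tool_rot: [2.705, -0.007, 1.827]
force: [-0.6, -0.4, -0.2]
width: 85.0
```

```bash
python3 -c "
from go import *
for d in (25,28,35):
  Rg,zz=tilt(d);show(Rg,mid-50*zz);show(Rg,mid+19*zz)"
```

```text
t 5.3667 rotvec [-0.39 -0.11 -0.54] 0.7 slide [ 7.7 -2.  -4.5] F [-0.6 -0.4 -0.2] w 85.0 q [-0.17  0.5  -0.35  2.21  1.51  0.24 -0.07]
t 5.3667 rotvec [-0.39 -0.11 -0.54] 0.7 slide [ 36.    5.1 -67. ] F [-0.6 -0.4 -0.2] w 85.0 q [-0.17  0.5  -0.35  2.21  1.51  0.24 -0.07]
t 5.3667 rotvec [ 0.36 -3.01 -0.55] 3.1 slide [ 5.5 -2.6 -5.7] F [-0.6 -0.4 -0.2] w 85.0 q [-0.17  0.5  -0.35  2.21  1.51  0.24 -0.07]
t 5.3667 rotvec [ 0.36 -3.01 -0.55] 3.1 slide [ 36.9   5.4 -66.6] F [-0.6 -0.4 -0.2] w 85.0 q [-0.17  0.5  -0.35  2.21  1.51  0.24 -0.07]
t 5.3667 rotvec [ 2.1  -9.79 -0.57] 10.0 slide [ 0.4 -3.8 -8.9] F [-0.6 -0.4 -0.2] w 85.0 q [-0.17  0.5  -0.35  2.21  1.51  0.24 -0.07]
t 5.3667 rotvec [ 2.1  -9.79 -0.57] 10.0 slide [ 38.8   5.8 -65.4] F [-0.6 -0.4 -0.2] w 85.0 q [-0.17  0.5  -0.35  2.21  1.51  0.24 -0.07]
```

Request:
{"api": "arm_command", "payload": {"rot": [[0.5,-2,-0.1],[0.5,-2,-0.1],[0.5,-2,-0.1],[0.5,-2,-0.1],[0,-2,-0.1]], "slide": [[0,-0.5,0],[0,-0.5,0],[0,-0.5,0],[0,-0.5,0],[0,-0.5,0]], "gripper": [85,85,85,85,85]}}

```text
clock: 5.78
eef_pos: [551.0, 190.0, 140.7]
tool_rot: [2.546, 0.002, 1.823]
force: [0.2, -0.3, 0.1]
width: 85.2
```

```bash
python3 -c "
from go import *
for d in (28,35):
  Rg,zz=tilt(d);show(Rg,mid-50*zz);show(Rg,mid+19*zz)"; python3 wr.py 2; python3 tube.py 2
```

```text
t 5.7833 rotvec [-1.43  5.98 -0.29] 6.2 slide [ 8.8 -0.7 -8.5] F [ 0.2 -0.3  0.1] w 85.2 q [-0.02  0.56 -0.62  2.37  2.18  0.54 -0.75]
t 5.7833 rotvec [-1.43  5.98 -0.29] 6.2 slide [ 40.2   7.3 -69.4] F [ 0.2 -0.3  0.1] w 85.2 q [-0.02  0.56 -0.62  2.37  2.18  0.54 -0.75]
t 5.7833 rotvec [ 0.3  -0.8  -0.29] 0.9 slide [  3.8  -1.9 -11.7] F [ 0.2 -0.3  0.1] w 85.2 q [-0.02  0.56 -0.62  2.37  2.18  0.54 -0.75]
t 5.7833 rotvec [ 0.3  -0.8  -0.29] 0.9 slide [ 42.2   7.7 -68.2] F [ 0.2 -0.3  0.1] w 85.2 q [-0.02  0.56 -0.62  2.37  2.18  0.54 -0.75]
5.8333 [548.6 189.9 139.1] [2.549e+00 2.000e-03 1.824e+00] [-1.8 -0.  -1.2] 85.15362034532997
mat 2.007165910428597
plate ((578.552001953125, 180.04684448242188), (167.2159881591797, 210.2224884033203), 84.85121154785156) 9.220810830363433
-95 876 s mid 0.0 w 33.9 top 10.5 153.0
-85 310 s mid -0.5 w 8.3 top 4.7 170.0
-75 443 s mid -0.8 w 16.8 top 8.0 36.0
-65 655 s mid -0.8 w 19.2 top 9.9 33.0
-55 639 s mid -0.7 w 19.4 top 9.9 157.0
-45 850 s mid 0.2 w 33.7 top 10.0 162.0
-35 671 s mid -0.1 w 33.3 top 9.8 178.0
-25 574 s mid -0.3 w 19.4 top 9.9 181.0
-15 556 s mid -0.6 w 19.1 top 9.9 181.0
-5 548 s mid -0.6 w 19.3 top 9.9 180.0
5 524 s mid -0.5 w 19.5 top 9.9 181.0
15 498 s mid -0.5 w 19.7 top 9.7 182.0
25 485 s mid -0.8 w 19.3 top 9.7 182.0
35 590 s mid 0.2 w 33.7 top 9.6 178.0
45 601 s mid -0.1 w 33.3 top 9.6 182.0
55 446 s mid -0.3 w 19.2 top 9.7 136.0
65 295 s mid -0.3 w 19.4 top 9.6 48.0
75 132 s mid -0.3 w 6.5 top 3.7 166.0
85 392 s mid -0.2 w 17.2 top 8.2 41.0
95 88 s mid -0.2 w 17.2 top 8.2 41.0
```

View pics/w2.png

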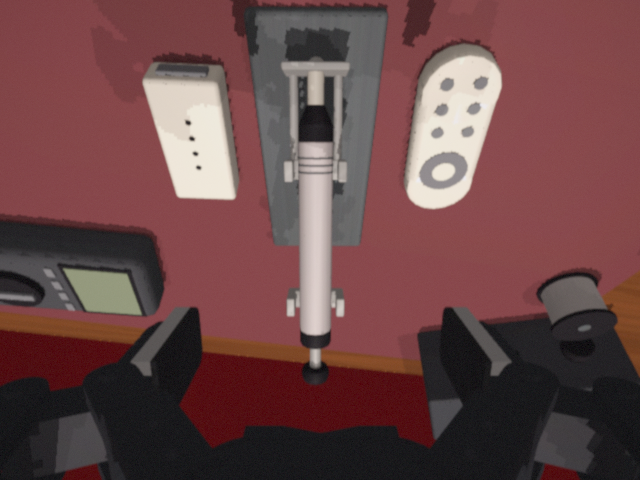

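The tube is centred between the fingers at column 315, with the forks at rows 170 and 302. Descending along the tool axis.

Request:
{"api": "arm_command", "payload": {"rot": [[0,-0.2,-0.1],[0,-0.2,-0.1],[0,-0.2,-0.1],[0,0,0],[0,0,0]], "slide": [[10,1.8,-15],[10,1.8,-15],[10,1.8,-15],[8,1.4,-12],[2,0.4,-3]], "gripper": [85,85,85,85,85]}}

```text
clock: 6.25
eef_pos: [584.1, 194.8, 77.5]
tool_rot: [2.552, 0.011, 1.825]
force: [0.1, -0.3, 0.5]
width: 85.0
```

```bash
python3 -c "
from go import *
for d in (35,):
  Rg,zz=tilt(d);show(Rg,mid+19*zz)"
```

```text
t 6.25 rotvec [ 0.89 -1.01 -0.39] 1.4 slide [ 9.1  2.9 -5. ] F [ 0.1 -0.3  0.5] w 85.0 q [-0.02  0.74 -0.62  2.31  2.29  0.65 -0.79]
```

Request:
{"api": "arm_command", "payload": {"rot": [[0.4,-0.5,-0.2],[0.4,-0.5,-0.2],[0,0,0],[0,0,0]], "slide": [[5,1.5,-3],[4,1.2,-2.2],[0,0,0],[0,0,0]], "gripper": [85,85,85,85]}}

```text
clock: 6.58
eef_pos: [592.2, 197.1, 72.3]
tool_rot: [2.534, 0.003, 1.818]
force: [0.3, 0.1, -0.3]
width: 84.9
```

```bash
python3 -c "
from go import *
for d in (35,):
  Rg,zz=tilt(d);show(Rg,mid+19*zz)"
```

```text
t 6.5833 rotvec [ 0.22 -0.15 -0.03] 0.3 slide [0.9 0.7 0.2] F [ 0.3  0.1 -0.3] w 84.9 q [-0.01  0.77 -0.63  2.31  2.32  0.69 -0.82]
```

Request:
{"api": "arm_command", "payload": {"rot": [[0,0,0],[0,0,0],[0,0,0],[0,0,0],[0,0,0]], "slide": [[1,0.5,0],[0,0,0],[0,0,0],[0,0,0],[0,0,0]], "gripper": [40,20,10,10,10]}}

```text
clock: 7.0
eef_pos: [592.9, 197.8, 74.5]
tool_rot: [2.533, 0.004, 1.82]
force: [0.0, -0.7, 0.0]
width: 24.6
```

Request:
{"api": "arm_command", "payload": {"rot": [[0,0,0],[0,0,0],[0,0,0],[0,0,0],[0,0,0]], "slide": [[0,0,0],[0,0,0],[0,0,0],[0,0,0],[0,0,0]], "gripper": [10,10,10,10,10]}}

```text
clock: 7.42
eef_pos: [592.9, 197.8, 74.7]
tool_rot: [2.533, 0.004, 1.82]
force: [-1.0, -0.2, 0.3]
width: 9.7
```

```bash
python3 -c "
from go import *
for d in (35,):
  Rg,zz=tilt(d);show(Rg,mid+19*zz)"
```

```text
t 7.4167 rotvec [ 0.26 -0.04 -0.12] 0.3 slide [ 0.3 -0.1 -2.3] F [-1.  -0.2  0.3] w 9.7 q [-0.01  0.77 -0.63  2.31  2.32  0.68 -0.81]
```

The width is 9.7 mm, below the tube's 20 mm, so the grasp looks missed. Looking.

```bash
python3 wr.py 3
python3 - <<'E'
from cell import get_image
import cv2
p,d=get_image("side");s=p[130:250,210:370,::-1];cv2.imwrite("pics/side3.png",cv2.resize(s,None,fx=4.5,fy=4.5,interpolation=cv2.INTER_CUBIC))
p,d=get_image("scene");s=p[240:420,330:530,::-1];cv2.imwrite("pics/scene3.png",cv2.resize(s,None,fx=3.3,fy=3.3,interpolation=cv2.INTER_CUBIC))
E
```

```text
7.4667 [592.9 197.8  74.7] [2.533 0.004 1.82 ] [ 0.4 -0.   0.7] 10.134505966938725
```

View pics/w3.png

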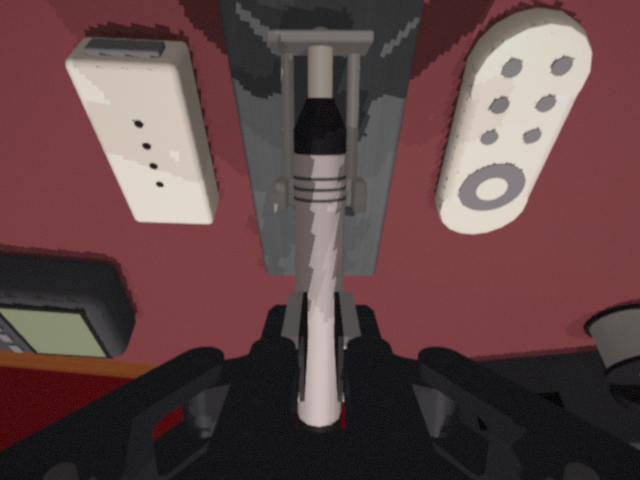

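View pics/side3.png

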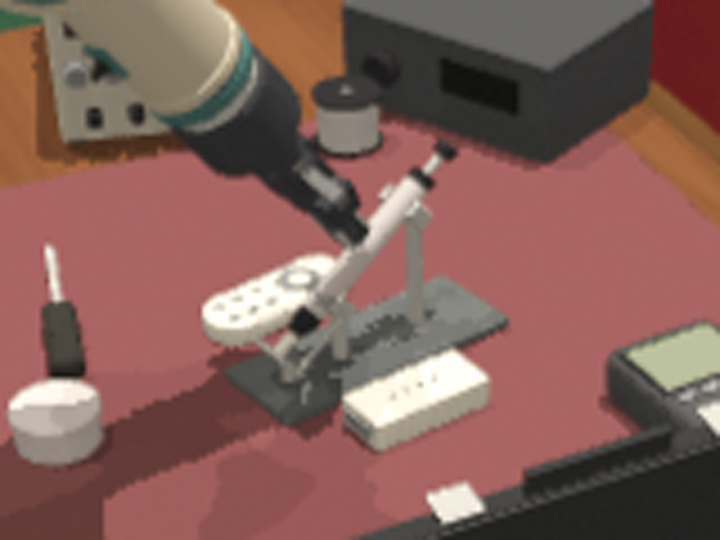

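View pics/scene3.png

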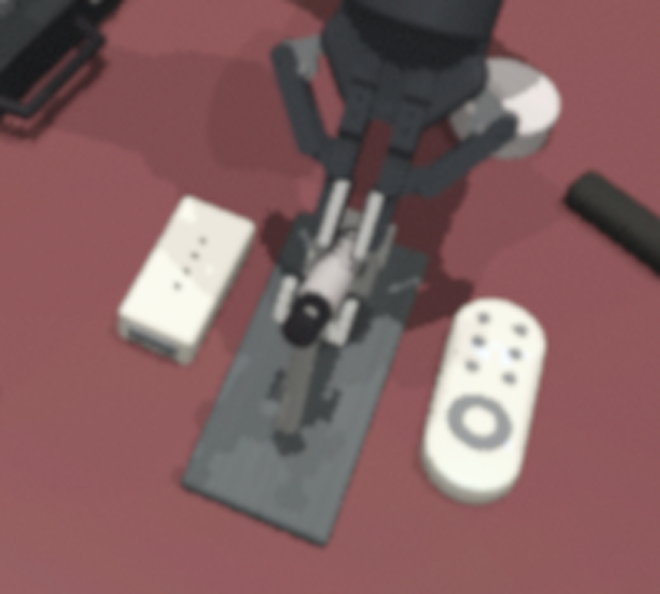

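Run:
```python
from go import *
from cell import get_image,get_calibration
s=telemetry.read_state();T=s['eef_pos'];Rc=rot(s['tool_rot'])
z=np.load("w3.npz",allow_pickle=True);c=z['c'].item()
print('TCP px wrist',proj(T,c),'grasp px',proj(T-19*Rc[:,2],c),'tube mid px',proj(mid,c))
W=cloud(z['d'],c);
L=(W-T)@Rc
for v in range(280,420,10):
    print(v,[(u,L[v,u].round(0).tolist()) for u in (290,300,320,340,350)])
for n_ in("side","scene"):
    cc=get_calibration(n_);print(n_,proj(T,cc),proj(T-19*Rc[:,2],cc),proj(mid,cc))
```

```text
TCP px wrist [[319.3098255  281.15048956]] grasp px [[319.19487809 297.47666433]] tube mid px [[318.93017563 293.12571329]]
280 [(290, [-23.0, 45.0, 121.0]), (300, [-8.0, -10.0, -24.0]), (320, [0.0, -11.0, -28.0]), (340, [8.0, -9.0, -22.0]), (350, [24.0, 46.0, 121.0])]
290 [(290, [-24.0, 57.0, 128.0]), (300, [-8.0, -5.0, -24.0]), (320, [0.0, -7.0, -27.0]), (340, [8.0, -5.0, -24.0]), (350, [24.0, 57.0, 128.0])]
300 [(290, [-10.0, -10.0, -45.0]), (300, [-7.0, -10.0, -44.0]), (320, [0.0, -3.0, -28.0]), (340, [7.0, -10.0, -45.0]), (350, [11.0, -10.0, -44.0])]
310 [(290, [-10.0, -10.0, -53.0]), (300, [-6.0, -10.0, -54.0]), (320, [0.0, 1.0, -28.0]), (340, [7.0, -10.0, -53.0]), (350, [10.0, -10.0, -52.0])]
320 [(290, [-9.0, -10.0, -60.0]), (300, [-6.0, -10.0, -59.0]), (320, [0.0, 6.0, -27.0]), (340, [7.0, -10.0, -60.0]), (350, [10.0, -10.0, -60.0])]
330 [(290, [-9.0, -10.0, -67.0]), (300, [-6.0, -11.0, -68.0]), (320, [0.0, 11.0, -27.0]), (340, [6.0, -10.0, -67.0]), (350, [9.0, -10.0, -67.0])]
340 [(290, [-8.0, -11.0, -75.0]), (300, [-5.0, -9.0, -71.0]), (320, [0.0, 15.0, -28.0]), (340, [6.0
[... 533 characters left out ...]
0]), (320, [0.0, 34.0, -28.0]), (340, [6.0, 4.0, -71.0]), (350, [7.0, -11.0, -93.0])]
390 [(290, [-6.0, -10.0, -96.0]), (300, [-6.0, 8.0, -70.0]), (320, [0.0, 38.0, -29.0]), (340, [6.0, 8.0, -71.0]), (350, [8.0, -8.0, -93.0])]
400 [(290, [-7.0, -8.0, -96.0]), (300, [-6.0, 11.0, -71.0]), (320, [0.0, 44.0, -27.0]), (340, [6.0, 12.0, -70.0]), (350, [8.0, 2.0, -83.0])]
410 [(290, [-7.0, -6.0, -97.0]), (300, [-8.0, 52.0, -23.0]), (320, [0.0, 48.0, -28.0]), (340, [10.0, 56.0, -19.0]), (350, [9.0, 7.0, -81.0])]
side [[293.1588493  186.50004095]] [[290.18725369 183.38919938]] [[290.30665378 184.01162456]]
scene [[427.0523253  333.25314528]] [[430.25177395 323.24018829]] [[429.94645744 324.11262939]]
```

Run:
```python
from go import *
z=np.load("w1.npz",allow_pickle=True);c=z['c'].item()
W=cloud(z['d'],c)
# camera->tool fixed transform from w0: tool rot (pi,0,0) at (649.5,.1,197.8)
z0=np.load("w0.npz",allow_pickle=True);c0=z0['c'].item();W0=cloud(z0['d'],c0)
L0=(W0-np.array([649.4,0.05,197.7]))@rot([-3.142,.0015,0])
for nm,L in(("open",L0),):
    m=(abs(L[...,0])<62)&(abs(L[...,1])<20)&(L[...,2]>-120)&(L[...,2]<12)
    q=L[m];print(nm,len(q))
    for zz in range(-120,12,6):
        k=(q[:,2]>zz)&(q[:,2]<zz+6)
        if k.sum(): print(zz,k.sum(),q[k].min(0).round(),q[k].max(0).round())
z3=np.load("w3.npz",allow_pickle=True);c3=z3['c'].item();W3=cloud(z3['d'],c3)
L=(W3-np.array([592.9,197.8,74.7]))@rot([2.533,.004,1.82])
m=(abs(L[...,0])<40)&(abs(L[...,1])<20)&(L[...,2]>-80)&(L[...,2]<12)
q=L[m]
for zz in range(-80,12,4):
    k=(q[:,2]>zz)&(q[:,2]<zz+4)&(abs(q[:,0])>5)&(q[:,1]<-7)
    if k.sum(): print(zz,k.sum(),q[k].min(0).round(),q[k].max(0).round(),z3['p'][m][k].mean().round())
im=cv2.imread("pics/w3.png");cv2.imwrite("pics/w3c.png",cv2.resize(im[230:450,220:420],None,fx=2.7,fy=2.7,interpolation=cv2.INTER_CUBIC))
```

```text
open 43079
-120 9995 [ -61.  -19. -120.] [  60.   -4. -114.]
-114 8000 [ -62.  -19. -114.] [  62.   -0. -108.]
-108 3499 [ -62.  -18. -108.] [  62.    8. -102.]
-102 9194 [ -62.  -13. -102.] [ 62.  12. -96.]
-96 2639 [-62. -15. -96.] [ 62.  11. -90.]
-90 1259 [-62. -14. -90.] [ 62.  -2. -84.]
-84 1423 [-56. -12. -84.] [ 56.   3. -78.]
-78 1816 [-57. -12. -78.] [ 56.  11. -72.]
-72 1687 [-57. -12. -72.] [ 57.  11. -66.]
-66 1481 [-57. -12. -66.] [ 57.  11. -60.]
-60 1235 [-56. -12. -60.] [ 56.  11. -54.]
-54 796 [-55. -12. -54.] [ 55.  11. -48.]
-48 55 [-43.  -7. -48.] [ 43.   9. -46.]
-80 823 [-35. -14. -80.] [ 36.  -7. -76.] 24.0
-76 246 [-18. -13. -76.] [ 19.  -7. -72.] 27.0
-72 407 [-14. -11. -72.] [ 15.  -7. -68.] 67.0
-68 285 [-11. -11. -68.] [ 12.  -7. -64.] 64.0
-64 238 [-11. -11. -64.] [ 16.  -7. -60.] 65.0
-60 228 [-11. -11. -60.] [ 12.  -7. -56.] 64.0
-56 197 [-11. -11. -56.] [ 18.  -7. -52.] 65.0
-52 204 [-11. -11. -52.] [ 12.  -8. -48.] 66.0
-48 165 [-11. -11. -48.] [ 19.  -7. -44.] 64.0
-44 170 [-11. -11. -44.] [ 12. -10. -40.] 69.0
-40 102 [-11. -11. -40.] [ 12.  -7. -36.] 69.0
-28 416 [ -8. -20. -28.] [  8.  -7. -24.] 103.0
-24 232 [-10. -20. -24.] [ 10.  -7. -20.] 87.0
-20 64 [-10. -20. -20.] [ 10.  -7. -17.] 85.0
```

View pics/w3c.png

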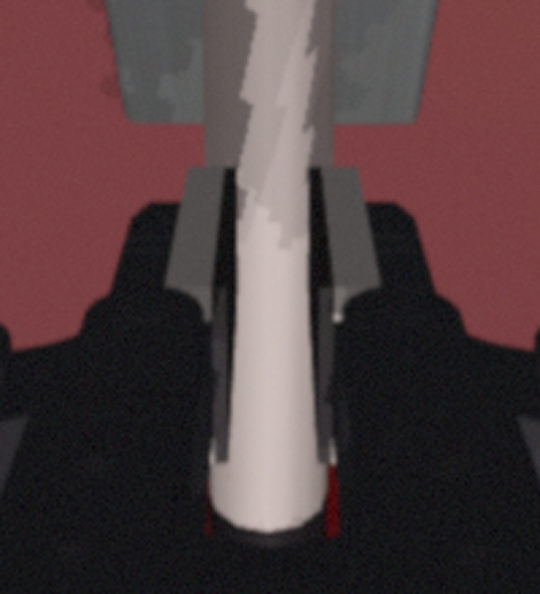

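The view shows the fingers shut above the tube, with their tips about 36 mm short of the reported TCP along the tool axis (47 mm when open). The real finger end therefore lies about 36 mm behind the reported TCP, which contradicts the text. Nothing has been touched. I'll reopen and go 35 mm deeper.

Request:
{"api": "arm_command", "payload": {"rot": [[0,0,0],[0,0,0],[0,0,0],[0,0,0],[0,0,0]], "slide": [[0,0,0],[0,0,0],[0,0,0],[0,0,0],[0,0,0]], "gripper": [70,70,70,70,70]}}

```text
clock: 7.98
eef_pos: [592.8, 197.8, 74.6]
tool_rot: [2.533, 0.004, 1.82]
force: [0.2, 0.2, 0.8]
width: 69.4
```

Request:
{"api": "arm_command", "payload": {"rot": [[0,0,0],[0,0,0],[0,0,0],[0,0,0],[0,0,0]], "slide": [[7,1.6,-10],[7,1.6,-10],[5,1.2,-8],[2,0.5,-3],[0,0,0]], "gripper": [70,70,70,70,70]}}

```text
clock: 8.4
eef_pos: [615.4, 203.0, 41.8]
tool_rot: [2.532, 0.004, 1.82]
force: [-0.5, 0.3, 0.1]
width: 70.5
```

```bash
python3 -c "
from go import *
for d in (35,):
  Rg,zz=tilt(d);show(Rg,mid+54*zz)"; python3 wr.py 4;  python3 - <<'E'
from go import *
z3=np.load("w4.npz",allow_pickle=True);c3=z3['c'].item();W3=cloud(z3['d'],c3)
s=telemetry.read_state()
L=(W3-s['eef_pos'])@rot(s['tool_rot'])
m=(abs(L[...,0])<60)&(abs(L[...,0])>15)&(L[...,1]<-7)&(L[...,1]>-15)&(L[...,2]>-80)&(L[...,2]<12)
print('finger tip z',L[m][:,2].max())
t_=(abs(L[...,0])<6)&(L[...,1]<15)&(L[...,1]>-40)&(L[...,2]>-90)&(L[...,2]<-40)
print('tube top z',np.median(L[t_][:,2]),'x mid',L[t_][:,0].mean())
E
```

```text
t 8.4 rotvec [ 0.26 -0.01 -0.12] 0.3 slide [-2.8 -0.3  2. ] F [-0.5  0.3  0.1] w 70.5 q [-0.01  0.85 -0.61  2.26  2.36  0.71 -0.81]
8.45 [615.2 202.9  42. ] [2.532 0.004 1.82 ] [0.9 0.1 0.6] 70.41361759827707
finger tip z -41.08999858756097
tube top z -67.19629860150144 x mid 0.019815753031349734
```

View pics/w4.png

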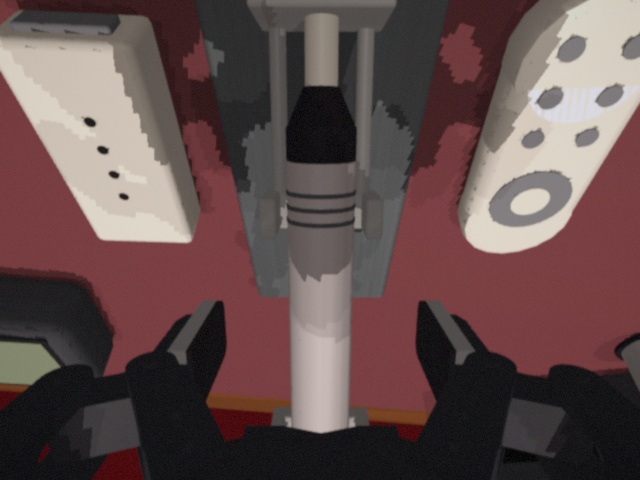

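The fingers now straddle the tube, with tube centre at column 320 and fingers at columns 205 and 440. Closing.

Request:
{"api": "arm_command", "payload": {"rot": [[0,0,0],[0,0,0],[0,0,0],[0,0,0],[0,0,0]], "slide": [[0,0,0],[0,0,0],[0,0,0],[0,0,0],[0,0,0]], "gripper": [10,10,10,10,10]}}

```text
clock: 8.87
eef_pos: [614.2, 203.1, 42.7]
tool_rot: [2.532, 0.004, 1.821]
force: [0.1, 0.3, -0.7]
width: 18.5
```

Request:
{"api": "arm_command", "payload": {"rot": [[0,0,0],[0,0,0],[0,0,0]], "slide": [[0,0,0],[0,0,0],[0,0,0]], "gripper": [10,10,10]}}

```text
clock: 9.12
eef_pos: [614.1, 203.0, 43.0]
tool_rot: [2.532, 0.004, 1.821]
force: [0.7, -0.3, -1.4]
width: 18.1
```

Request:
{"api": "arm_command", "payload": {"rot": [[0,0,0],[0,0,0],[0,0,0],[0,0,0],[0,0,0]], "slide": [[-3,-0.7,4],[-6,-1.5,9],[-9,-2.2,13],[-11,-2.8,16],[-11,-2.8,16]], "gripper": [10,10,10,10,10]}}

```text
clock: 9.53
eef_pos: [571.3, 191.9, 100.9]
tool_rot: [2.537, 0.003, 1.819]
force: [-0.2, -0.1, -1.1]
width: 18.5
```

Request:
{"api": "arm_command", "payload": {"rot": [[0,0,0],[0,0,0],[0,0,0],[0,0,0]], "slide": [[0,-10,20],[0,-10,20],[0,-10,20],[0,-10,20]], "gripper": [10,10,10,10]}}

```text
clock: 9.87
eef_pos: [561.6, 153.6, 183.5]
tool_rot: [2.545, -0.0, 1.829]
force: [0.4, -1.5, -2.2]
width: 18.1
```

```bash
cat > held.py <<'E'
import sys
from go import *
n_=sys.argv[1]
z=np.load(f"w{n_}.npz",allow_pickle=True);c=z['c'].item();W=cloud(z['d'],c)
s=telemetry.read_state();L=(W-s['eef_pos'])@rot(s['tool_rot'])
for lo in range(-90,0,8):
    k=(abs(L[...,0])<14)&(L[...,1]>lo)&(L[...,1]<lo+8)&(L[...,2]>-90)&(L[...,2]<-30)
    q=L[k]
    if len(q)>5: print(lo+4,len(q),'xmid',((q[:,0].min()+q[:,0].max())/2).round(1),'w',np.ptp(q[:,0]).round(1),'top z',np.percentile(q[:,2],5).round(1),z['p'][k].mean().round())
E
python3 wr.py 5; python3 held.py 5; python3 -c "
from go import *
show(RA,mid)"
```

```text
9.9167 [563.8 151.5 187.8] [2.538 0.003 1.826] [ 0.3 -2.3  1.8] 18.49715133830046
-86 1065 xmid 2.6 w 8.8 top z -60.1 141.0
-78 1462 xmid 2.6 w 16.9 top z -62.9 25.0
-70 2089 xmid 2.7 w 20.1 top z -65.0 24.0
-62 2051 xmid 2.6 w 19.9 top z -65.1 68.0
-54 1946 xmid 2.7 w 20.0 top z -65.1 99.0
-46 1852 xmid 2.7 w 20.4 top z -65.1 90.0
-38 1733 xmid 2.8 w 20.0 top z -64.9 108.0
-30 1631 xmid 2.7 w 19.9 top z -64.8 140.0
-22 1573 xmid 2.8 w 20.0 top z -64.8 157.0
-14 3651 xmid 0.0 w 28.0 top z -86.5 96.0
-6 2028 xmid -0.0 w 28.0 top z -75.9 127.0
2 1938 xmid 2.6 w 22.8 top z -77.6 136.0
t 9.9167 rotvec [ 0.27 -0.38 -0.46] 0.7 slide [ 18.8  43.6 -99.8] F [ 0.3 -2.3  1.8] w 18.5 q [ 0.05  0.43 -0.53  2.33  2.13  0.33 -0.61]
```

View pics/w5.png

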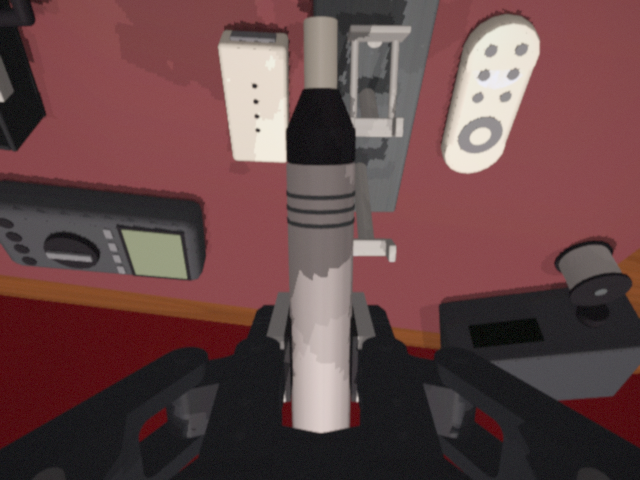

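The pump is held centred in the jaws: its axis is at column 320 and parallel to the tool, about 57 mm above the reported TCP. Carrying it to the case and levelling it.

```bash
cat >> go.py <<'E'
RC=Rt([0,0,-1],[-.0373,.9993,0]); seat=np.array([517.,-127.3,31.])
E
python3 -c "
from go import *
show(RC,seat+[0,0,120-57])"
```

```text
t 9.9167 rotvec [ -4.88  34.28 -12.14] 36.7 slide [ -46.8 -278.8  -93.8] F [ 0.3 -2.3  1.8] w 18.5 q [ 0.05  0.43 -0.53  2.33  2.13  0.33 -0.61]
```

Request:
{"api": "arm_command", "payload": {"rot": [[-0.4,2.8,-1],[-0.4,2.8,-1],[-0.4,2.8,-1],[-0.4,2.8,-1],[-0.4,2.8,-1]], "slide": [[-2,-20,5],[-2,-20,5],[-2,-20,0],[-2,-20,0],[-2,-20,0]], "gripper": [10,10,10,10,10]}}

```text
clock: 10.33
eef_pos: [556.3, 92.1, 191.4]
tool_rot: [2.673, 0.015, 1.774]
force: [-0.2, -0.8, -1.2]
width: 18.8
```

```bash
python3 -c "
from go import *
show(RC,seat+[0,0,120-57])"
```

```text
t 10.3333 rotvec [-2.38 26.79 -9.54] 28.5 slide [ -39.3 -219.4  -97.4] F [-0.2 -0.8 -1.2] w 18.8 q [ 0.19  0.4  -0.56  2.24  1.26  0.27  0.31]
```

Request:
{"api": "arm_command", "payload": {"rot": [[-0.3,3.5,-1.2],[-0.3,3.5,-1.2],[-0.3,3.5,-1.2],[-0.3,3.5,-1.2],[-0.3,3.5,-1.2]], "slide": [[-3,-20,0],[-3,-20,0],[-3,-20,0],[-3,-20,0],[-3,-20,0]], "gripper": [10,10,10,10,10]}}

```text
clock: 10.75
eef_pos: [534.9, 1.9, 192.3]
tool_rot: [2.962, 0.0, 1.688]
force: [0.5, -0.2, -2.0]
width: 18.4
```

```bash
python3 -c "
from go import *
show(RC,seat+[0,0,120-57])"
```

```text
t 10.75 rotvec [-0.79 10.28 -4.54] 11.3 slide [ -17.9 -129.2  -98.3] F [ 0.5 -0.2 -2. ] w 18.4 q [ 0.57  0.51 -0.88  2.01  0.65  0.71  0.99]
```

Request:
{"api": "arm_command", "payload": {"rot": [[-0.2,2.1,-0.9],[-0.2,2.1,-0.9],[-0.2,2.1,-0.9],[-0.2,2.1,-0.9],[-0.2,2.1,-0.9]], "slide": [[-4,-27,0],[-4,-27,-5],[-4,-27,-10],[-4,-25,-15],[-3,-23,-15]], "gripper": [10,10,10,10,10]}}

```text
clock: 11.17
eef_pos: [513.1, -129.8, 150.6]
tool_rot: [-3.131, 0.003, 1.609]
force: [0.2, 1.1, -1.8]
width: 18.2
```

Request:
{"api": "arm_command", "payload": {"rot": [[0,0,0],[0,0,0]], "slide": [[0,0,-10],[0,0,0]], "gripper": [10,10]}}

```text
clock: 11.33
eef_pos: [509.7, -135.9, 137.0]
tool_rot: [-3.123, 0.005, 1.601]
force: [-0.2, 0.2, -1.6]
width: 18.4
```

```bash
python3 -c "
from go import *
show(RC,seat+[0,0,120-57])"; python3 wr.py 6; python3 held.py 6
```

```text
t 11.3333 rotvec [ 0.33 -1.06  0.43] 1.2 slide [  7.3   8.6 -43. ] F [-0.2  0.2 -1.6] w 18.4 q [ 0.72  0.67 -0.82  1.89  0.63  0.88  1.18]
11.3833 [ 510.1 -136.4  137.7] [-3.124  0.006  1.601] [ 0.4 -1.3 -1.1] 18.76435795897627
-86 1085 xmid 0.7 w 9.0 top z -61.7 208.0
-78 1239 xmid 0.7 w 14.3 top z -63.4 90.0
-70 1967 xmid 0.7 w 19.6 top z -66.6 49.0
-62 2087 xmid 0.7 w 20.0 top z -66.9 81.0
-54 1972 xmid 0.8 w 20.4 top z -66.9 181.0
-46 1885 xmid 0.8 w 20.2 top z -66.9 166.0
-38 1764 xmid 0.8 w 20.0 top z -66.8 193.0
-30 1653 xmid 0.7 w 20.1 top z -66.8 194.0
-22 1584 xmid 0.8 w 20.1 top z -66.8 193.0
-14 3558 xmid -0.0 w 28.0 top z -87.3 137.0
-6 2083 xmid 0.3 w 25.7 top z -77.4 130.0
2 1967 xmid 0.8 w 23.1 top z -79.4 125.0
```

View pics/w6.png

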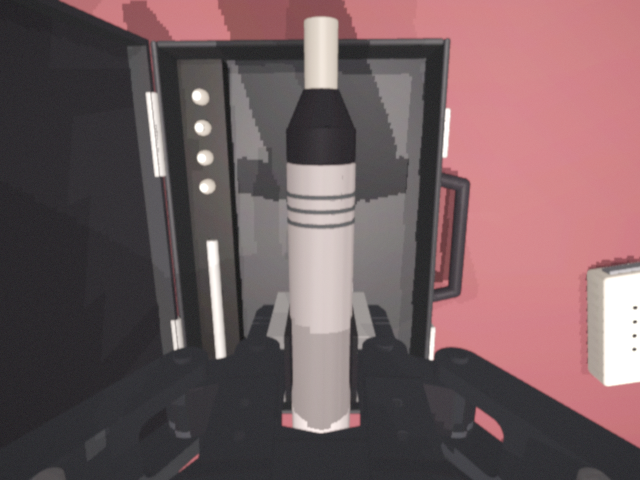

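The level tube hangs over the open case: rim at columns 160 to 447, far wall at row 42, lid open at left. I'll re-check the case pose from this nearer view.

```bash
python3 - <<'E'
from go import *
z=np.load("w6.npz",allow_pickle=True);c=z['c'].item();W=cloud(z['d'],c);p=z['p'].astype(int);X,Y,Z=W[...,0],W[...,1],W[...,2]
mat=(p[...,0]>140)&(p[...,1]<130)&(abs(Z)<15);Zo=np.median(Z[mat]);Z=Z-Zo;print('mat',Zo)
q=W[(Z>47)&(Z<53)&(p.max(-1)<90)&(X<480)&(Y<-40)&(Y>-250)]
f=[(b,q[(abs(q[:,0]-b)<4)&(q[:,1]>-80)][:,1].max()) for b in range(400,475,8) if ((abs(q[:,0]-b)<4)&(q[:,1]>-80)).any()]
print(np.round(f,1));f=np.array(f);print(np.polyfit(f[:,0],f[:,1],1))
g=[(b,q[(abs(q[:,1]-b)<4)&(q[:,0]<420)][:,0].min()) for b in range(-220,-65,12) if ((abs(q[:,1]-b)<4)&(q[:,0]<420)).any()]
g=np.array(g);print(np.round(g,1),np.polyfit(g[:,0],g[:,1],1))
E
python3 -c "
from go import *
show(RC,[520,-127.3,60])"
```

```text
mat 1.9597792711957709
[[400.  -65.2]
 [408.  -64.4]
 [416.  -64.4]
 [424.  -64. ]
 [432.  -63.7]
 [440.  -63.3]
 [448.  -63.1]
 [456.  -62.7]
 [464.  -59.5]
 [472.  -60. ]]
[ 7.11675248e-02 -9.40648179e+01]
[[-220.   393.7]
 [-208.   393.2]
 [-196.   390.2]
 [-184.   389.3]
 [-172.   389. ]
 [-160.   388.6]
 [-148.   388.5]
 [-124.   386.9]
 [-112.   387.4]
 [-100.   388.9]
 [ -88.   388.7]
 [ -76.   388.3]] [-3.20250607e-02  3.84616556e+02]
t 11.3833 rotvec [ 0.4  -1.02  0.42] 1.2 slide [  9.9   9.1 -77.7] F [ 0.4 -1.3 -1.1] w 18.8 q [ 0.72  0.67 -0.82  1.89  0.63  0.88  1.18]
```

Request:
{"api": "arm_command", "payload": {"rot": [[0.2,-0.5,0.2],[0.2,-0.5,0.2],[0,0,0],[0,0,0],[0,0,0]], "slide": [[4,3,-25],[4,3,-25],[2,2.5,-20],[1,0.5,-10],[0,0,0]], "gripper": [10,10,10,10,10]}}

```text
clock: 11.8
eef_pos: [523.1, -121.7, 60.6]
tool_rot: [3.133, 0.001, 1.616]
force: [0.0, -0.4, -1.0]
width: 18.3
```

```bash
python3 -c "
from go import *
show(RC,[520,-127.3,25])"; sleep 0; python3 wr.py 7; python3 held.py 7
python3 - <<'E'
from cell import get_image,get_calibration
import cv2,numpy as np
p,d=get_image("scene");np.savez("sc7.npz",p=p,d=d);s=p[170:320,220:400,::-1];cv2.imwrite("pics/scene7.png",cv2.resize(s,None,fx=4,fy=4,interpolation=cv2.INTER_CUBIC))
E
```

```text
t 11.8 rotvec [ 0.01  0.5  -0.44] 0.7 slide [ -3.1  -5.6 -35.6] F [ 0.  -0.4 -1. ] w 18.3 q [ 0.63  0.77 -0.72  1.95  0.77  0.71  1.06]
11.85 [ 523.5 -121.5   61.5] [3.132 0.    1.616] [-1.1  0.1 -1.1] 18.149812483060185
-86 1078 xmid 0.2 w 9.1 top z -61.6 216.0
-78 1239 xmid 0.2 w 14.3 top z -63.4 92.0
-70 1984 xmid 0.2 w 19.7 top z -66.3 52.0
-62 2099 xmid 0.2 w 20.1 top z -66.6 87.0
-54 1976 xmid 0.0 w 20.1 top z -66.8 188.0
-46 1883 xmid 0.2 w 20.3 top z -66.8 173.0
-38 1764 xmid 0.2 w 20.0 top z -66.7 200.0
-30 1646 xmid 0.2 w 20.1 top z -66.6 201.0
-22 1588 xmid 0.2 w 20.1 top z -66.6 200.0
-14 3594 xmid -0.0 w 28.0 top z -87.6 139.0
-6 2069 xmid 0.3 w 24.4 top z -77.6 135.0
2 1976 xmid 0.2 w 23.1 top z -79.2 131.0
```

View pics/w7.png

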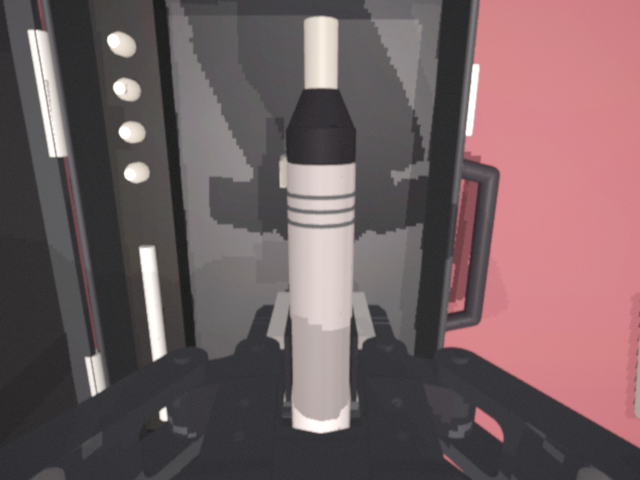

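View pics/scene7.png

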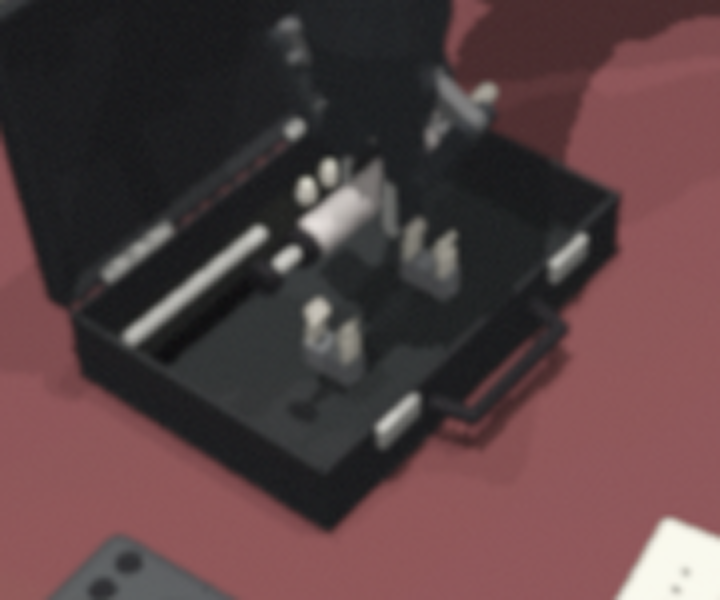

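Run:
```python
from go import *
from cell import get_calibration
z=np.load("sc7.npz");W=cloud(z['d'],get_calibration("scene"));p=z['p'].astype(int);X,Y,Z=W[...,0],W[...,1],W[...,2]-2.8
m=((p.min(-1)>105)&(Z>24)&(Z<50)&(X>440)&(X<600)&(Y>-165)&(Y<-95)).astype(np.uint8)
k,l,st,ce=cv2.connectedComponentsWithStats(m)
for i in range(1,k):
    if st[i,4]>5:
        q=W[l==i]; print('clip',st[i,4],ce[i].round(),q.mean(0).round(1),np.percentile(q,5,axis=0).round(1),np.percentile(q,95,axis=0).round(1))
m=((p.min(-1)>-1)&(Z>70)&(Z<120)&(X>535)&(X<640)&(Y>-160)&(Y<-95))
q=W[m]
for lo in range(535,640,8):
    k=q[abs(q[:,0]-lo)<4]
    if len(k)>5: print('tube',lo,len(k),'y',k[:,1].min().round(1),k[:,1].max().round(1),'ztop',np.percentile(k[:,2]-2.8,97).round(1))
```

```text
clip 14 [323. 228.] [ 477.7 -137.9   39. ] [ 475.  -140.1   28.7] [ 480.2 -135.7   46. ]
clip 29 [331. 233.] [ 475.3 -116.2   37.4] [ 469.8 -118.6   28.1] [ 481.2 -114.    47.6]
clip 33 [299. 249.] [ 559.3 -135.4   39.2] [ 552.8 -138.    29. ] [ 565.2 -132.9   46.9]
clip 27 [307. 254.] [ 559.6 -113.5   37.1] [ 553.5 -116.5   27.8] [ 564.  -111.1   46.2]
tube 543 8 y -112.2 -109.2 ztop 119.4
tube 551 6 y -111.1 -109.2 ztop 119.3
tube 559 8 y -110.9 -108.4 ztop 120.0
tube 575 7 y -109.7 -108.2 ztop 119.8
tube 583 7 y -110.0 -107.7 ztop 119.9
tube 591 21 y -126.3 -107.4 ztop 119.9
tube 599 8 y -118.7 -112.7 ztop 119.9
tube 615 18 y -123.5 -106.6 ztop 119.7
```

Run:
```python
from go import *
from cell import get_calibration
z=np.load("sc7.npz");W=cloud(z['d'],get_calibration("scene"));p=z['p'].astype(int);X,Y,Z=W[...,0],W[...,1],W[...,2]-2.8
m=(Z>95)&(Z<142)&(X>530)&(X<640)&(Y>-160)&(Y<-95)&(p.min(-1)>110)
q=W[m]; s=telemetry.read_state();print(s['eef_pos'],s['clock'])
for lo in range(535,640,8):
    k=q[abs(q[:,0]-lo)<4]
    if len(k)>12:
        A=np.c_[2*k[:,1],2*k[:,2],np.ones(len(k))];r=np.linalg.lstsq(A,(k[:,1:]**2).sum(1),rcond=None)[0]
        print('tube',lo,len(k),'y',k[:,1].min().round(1),k[:,1].max().round(1),'ztop',np.percentile(k[:,2]-2.8,97).round(1),'circ',r[:2].round(1),np.sqrt(r[2]+r[0]**2+r[1]**2).round(1))
# wrist: case rim x (tool-frame) relative to tube at view 7
z=np.load("w7.npz",allow_pickle=True);c=z['c'].item();W=cloud(z['d'],c);p=z['p'].astype(int);X,Y,Z=W[...,0],W[...,1],W[...,2]-2
m=(Z>46)&(Z<54)&(p.max(-1)<100)&(Y>-85)&(Y<-30)
for b in range(395,500,10):
    k=W[m&(abs(X-b)<5)]
    if len(k)>4: print('front rim',b,len(k),k[:,1].min().round(1),k[:,1].max().round(1))
m=(p.min(-1)>120)&(Z>15)&(Z<52)&(X>460)&(X<490)&(Y>-150)&(Y<-120);print('clip lid-side finger',m.sum(),W[m].mean(0).round(1),W[m].min(0).round(1),W[m].max(0).round(1))
```

```text
[ 524.25078373 -121.93647446   62.24229996] 11.9
tube 543 31 y -127.5 -109.3 ztop 127.9 circ [-118.6  122.4] 7.8
tube 551 25 y -124.3 -108.7 ztop 128.7 circ [-117.3  123.9] 6.3
tube 559 35 y -127.1 -108.4 ztop 127.2 circ [-118.2  121.5] 8.4
tube 567 27 y -124.6 -107.7 ztop 128.9 circ [-116.3  124.3] 6.3
tube 575 32 y -126.6 -108.2 ztop 128.2 circ [-117.4  121.9] 8.3
tube 599 14 y -118.7 -112.4 ztop 122.1 circ [-115.3  122. ] 2.6
front rim 405 106 -66.1 -62.7
front rim 415 114 -65.7 -62.4
front rim 425 93 -65.5 -63.8
front rim 435 98 -65.1 -63.4
front rim 445 90 -64.6 -63.0
front rim 455 102 -64.2 -60.6
front rim 465 129 -64.0 -59.1
front rim 475 114 -63.6 -59.5
front rim 485 156 -63.0 -59.1
front rim 495 180 -62.7 -58.6
clip lid-side finger 217 [ 474.7 -141.2   43.7] [ 469.  -145.    20.8] [ 481.5 -139.    48.1]
```

Request:
{"api": "arm_command", "payload": {"rot": [[0,0.2,-0.2],[0,0.2,-0.2],[0,0,0],[0,0,0]], "slide": [[-2,-3,-15],[-2,-3,-15],[0,0,-10],[0,0,0]], "gripper": [10,10,10,10]}}

```text
clock: 12.23
eef_pos: [523.4, -129.0, 24.0]
tool_rot: [3.129, 0.003, 1.607]
force: [-0.1, 0.6, -0.7]
width: 18.4
```

```bash
python3 -c "
from go import *
show(RC,[520,-127.9,0])"
```

```text
t 12.2333 rotvec [0.17 0.72 0.04] 0.7 slide [ -3.4   1.1 -24. ] F [-0.1  0.6 -0.7] w 18.4 q [ 0.61  0.82 -0.66  1.97  0.84  0.64  1.  ]
```

Request:
{"api": "arm_command", "payload": {"rot": [[0.1,0.4,0],[0.1,0.3,0],[0,0,0]], "slide": [[-2,0.6,-10],[-1,0.5,-8],[0,0,0]], "gripper": [10,10,10]}}

```text
clock: 12.48
eef_pos: [520.8, -128.2, 5.2]
tool_rot: [3.141, -0.0, 1.607]
force: [-0.4, 0.1, -0.9]
width: 18.4
```

```bash
python3 -c "
from go import *
show(RC,[520,-127.9,-26])"; python3 wr.py 8; python3 held.py 8|sed -n 5,8p
python3 - <<'E'
from go import *
z=np.load("w8.npz",allow_pickle=True);c=z['c'].item();W=cloud(z['d'],c);p=z['p'].astype(int);X,Y,Z=W[...,0],W[...,1],W[...,2]-2
m=((p.min(-1)>110)&(Z>20)&(Z<52)&(X>460)&(X<490)&(Y>-150)&(Y<-100)).astype(np.uint8)
k,l,st,ce=cv2.connectedComponentsWithStats(m)
for i in range(1,k):
    if st[i,4]>8:q=W[l==i];print(st[i,4],ce[i].round(),q.mean(0).round(1),q.min(0).round(1),q.max(0).round(1))
E
```

```text
t 12.4833 rotvec [-0.01  0.04  0.08] 0.1 slide [ -0.8   0.3 -31.2] F [-0.4  0.1 -0.9] w 18.4 q [ 0.59  0.85 -0.63  1.97  0.87  0.62  0.98]
12.5333 [ 521.  -128.1    5.6] [ 3.14  -0.     1.607] [ 0.3 -0.3 -0.8] 18.731451106858323
-54 2061 xmid 0.5 w 26.8 top z -67.2 201.0
-46 2169 xmid 0.5 w 27.1 top z -67.2 188.0
-38 1824 xmid 0.5 w 26.6 top z -67.0 212.0
-30 1654 xmid 0.3 w 20.1 top z -67.0 213.0
230 [284. 196.] [ 474.6 -142.    43.6] [ 469.  -144.7   22. ] [ 481.6 -140.6   48.7]
342 [358. 197.] [ 473.9 -116.6   45.1] [ 468.4 -118.2   22.1] [ 480.5 -113.3   48.5]
```

View pics/w8.png

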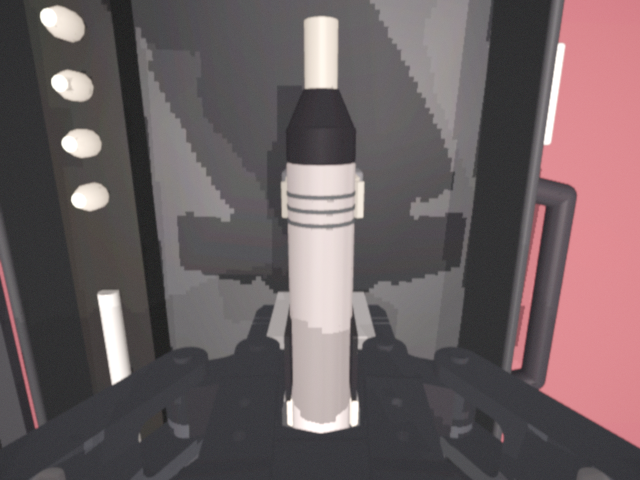

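The clip fingers show almost evenly on both sides of the tube, at columns 284 and 358 beside the tube's 287 to 355. Aligned to about 0.5 mm, so I'm pressing down.

Request:
{"api": "arm_command", "payload": {"rot": [[0,0,0],[0,0,0],[0,0,0],[0,0,0]], "slide": [[-1,0.4,-6],[0,0,-5],[0,0,-5],[0,0,-4]], "gripper": [10,10,10,10]}}

```text
clock: 12.87
eef_pos: [522.2, -127.5, -13.9]
tool_rot: [3.136, 0.001, 1.607]
force: [-0.8, -0.7, 7.3]
width: 18.3
```

```bash
python3 -c "
from go import *
show(RC,[520,-127.7,-26])"
```

```text
t 12.8667 rotvec [0.02 0.33 0.06] 0.3 slide [ -2.2  -0.2 -12.1] F [-0.8 -0.7  7.3] w 18.3 q [ 0.57  0.87 -0.6   1.97  0.91  0.58  0.95]
```

Request:
{"api": "arm_command", "payload": {"rot": [[0,0.2,0],[0,0.1,0],[0,0,0]], "slide": [[-1,0,-5],[0,0,-5],[0,0,-4]], "gripper": [10,10,10]}}

```text
clock: 13.12
eef_pos: [522.9, -127.7, -25.9]
tool_rot: [3.138, 0.003, 1.607]
force: [-13.8, 0.7, 68.4]
width: 18.2
```

```bash
python3 -c "
from go import *
show(RC,[520,-127.7,-26])"
```

```text
t 13.1167 rotvec [0.18 0.22 0.04] 0.3 slide [-2.9 -0.  -0.1] F [-13.8   0.7  68.4] w 18.2 q [ 0.55  0.89 -0.58  1.97  0.93  0.56  0.93]
```

It has bottomed out at 68 N on the blocks. Relaxing, then releasing.

Request:
{"api": "arm_command", "payload": {"rot": [[0,0,0],[0,0,0]], "slide": [[-1,0,2],[0,0,0]], "gripper": [10,10]}}

```text
clock: 13.28
eef_pos: [522.2, -127.7, -23.3]
tool_rot: [3.137, 0.005, 1.608]
force: [-1.5, -0.3, -0.4]
width: 18.6
```

```bash
python3 -c "
from go import *
show(RC,[520,-127.7,-26])"; python3 wr.py 9
```

```text
t 13.2833 rotvec [0.27 0.27 0.01] 0.4 slide [-2.2  0.  -2.7] F [-1.5 -0.3 -0.4] w 18.6 q [ 0.55  0.89 -0.58  1.97  0.93  0.56  0.93]
13.3333 [ 522.2 -127.7  -23.6] [3.137 0.005 1.608] [-0.1 -0.9 -1.4] 18.306794056913844
```

View pics/w9.png

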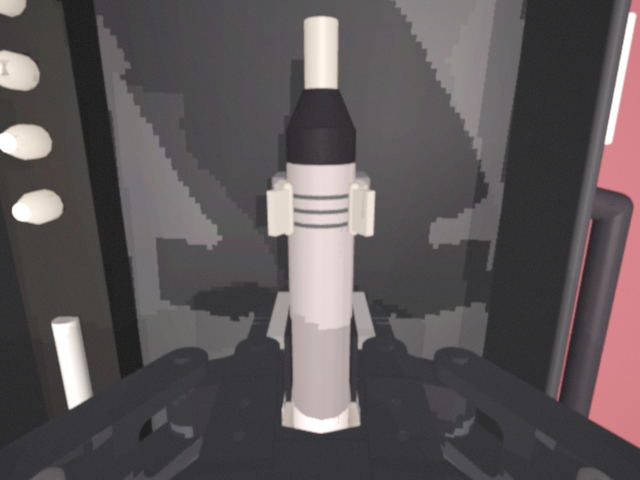

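The far clip's fingers at (280,210) and (362,210) are wrapped round the tube. Releasing and lifting.

Request:
{"api": "arm_command", "payload": {"rot": [[0,0,0],[0,0,0],[0,0,0],[0,0,0],[0,0,0]], "slide": [[0,0,0],[0,0,0],[0,0,0],[0,0,0],[0,0,0]], "gripper": [50,50,50,50,50]}}

```text
clock: 13.75
eef_pos: [522.0, -127.3, -25.1]
tool_rot: [3.138, 0.003, 1.608]
force: [0.1, 0.7, -0.1]
width: 49.9
```

Request:
{"api": "arm_command", "payload": {"rot": [[0,0,0],[0,0,0],[0,0,0],[0,0,0],[0,0,0]], "slide": [[0,0,15],[0,0,30],[0,0,35],[0,0,35],[0,0,35]], "gripper": [50,50,50,50,50]}}

```text
clock: 14.17
eef_pos: [514.4, -125.8, 122.1]
tool_rot: [-3.128, -0.002, 1.61]
force: [-0.3, -0.3, 0.2]
width: 50.1
```

Request:
{"api": "arm_command", "payload": {"rot": [[0,0,0],[0,0,0]], "slide": [[35,0,15],[35,0,0]], "gripper": [50,50]}}

```text
clock: 14.33
eef_pos: [581.8, -127.1, 144.8]
tool_rot: [-3.128, 0.002, 1.61]
force: [1.1, -0.6, -0.5]
width: 50.1
```

```bash
python3 wr.py 10
python3 - <<'E'
from cell import get_image
import cv2,numpy as np
p,d=get_image("scene");np.savez("sc10.npz",p=p,d=d);s=p[170:320,220:400,::-1];cv2.imwrite("pics/scene10.png",cv2.resize(s,None,fx=4,fy=4,interpolation=cv2.INTER_CUBIC))
from go import *
from cell import get_calibration
z=np.load("sc10.npz");W=cloud(z['d'],get_calibration("scene"));p=z['p'].astype(int);X,Y,Z=W[...,0],W[...,1],W[...,2]-2.8
for lo in range(410,625,10):
    m=(abs(X-lo)<5)&(Y>-150)&(Y<-100)&(Z>20)
    if m.sum()>4: print(lo,m.sum(),np.percentile(Y[m],3).round(1),np.percentile(Y[m],97).round(1),np.percentile(Z[m],95).round(1),p[m].mean().round())
E
```

```text
14.3833 [ 589.3 -126.3  144.2] [-3.137 -0.     1.609] [ 8.7 -0.1  1.1] 50.2098654523701
430 12 -131.6 -125.2 35.8 138.0
440 12 -132.3 -124.7 36.0 121.0
450 16 -128.3 -120.1 40.5 44.0
460 32 -137.1 -118.7 41.2 63.0
470 51 -141.1 -113.7 44.0 124.0
480 60 -139.5 -114.6 45.0 130.0
490 34 -134.7 -118.3 41.9 133.0
500 37 -132.7 -117.6 41.0 133.0
510 40 -134.7 -112.7 531.4 128.0
520 61 -131.5 -108.0 534.5 118.0
530 91 -130.6 -103.8 537.6 111.0
540 65 -131.2 -100.4 540.3 119.0
550 39 -136.8 -111.4 43.2 136.0
560 91 -136.3 -102.5 349.9 133.0
570 40 -133.1 -100.5 349.6 129.0
580 70 -149.6 -100.7 256.0 66.0
590 68 -149.8 -100.5 255.2 57.0
600 322 -149.7 -100.5 487.3 45.0
610 467 -146.8 -100.3 558.2 89.0
620 1983 -143.5 -100.7 553.0 107.0
```

View pics/w10.png

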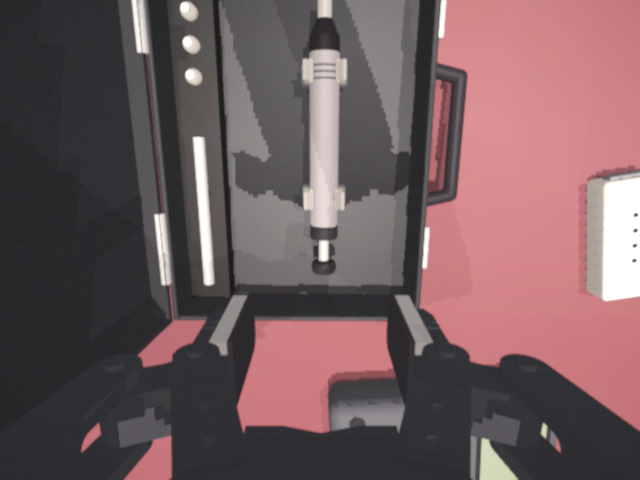

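View pics/scene10.png

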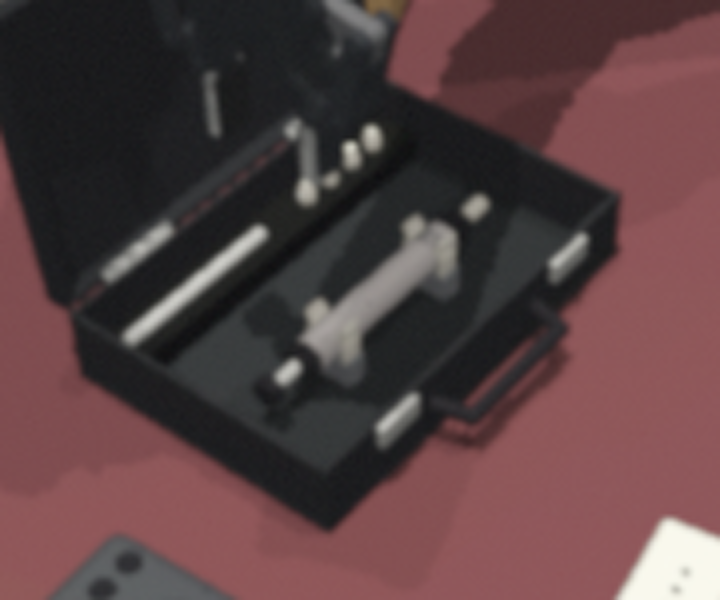

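Both clips at (325,71) and (323,198) are round the tube, and the tube top is at 41 mm, which puts the axis at the 31 mm it should be. Checking the centring along the axis.

Run:
```python
from go import *
z=np.load("w10.npz",allow_pickle=True);c=z['c'].item();W=cloud(z['d'],c);p=z['p'].astype(int);X,Y,Z=W[...,0],W[...,1],W[...,2]-2
m=(Y>-150)&(Y<-105)&(Z>22)&(Z<52)
q=W[m];
prev=None
for lo in range(410,640,4):
    k=q[abs(q[:,0]-lo)<2]
    if len(k)>4: print(lo,len(k),'w',np.ptp(k[:,1]).round(1),'mid',((k[:,1].min()+k[:,1].max())/2).round(1),'ztop',(np.percentile(k[:,2],97)-2).round(1))
```

```text
434 81 w 8.4 mid -130.5 ztop 35.7
438 99 w 8.5 mid -130.3 ztop 35.4
442 90 w 10.3 mid -130.4 ztop 35.9
446 110 w 13.0 mid -130.3 ztop 37.8
450 149 w 16.8 mid -130.1 ztop 39.4
454 194 w 19.6 mid -129.9 ztop 40.7
458 212 w 19.8 mid -129.8 ztop 41.0
462 212 w 19.9 mid -129.6 ztop 41.1
466 201 w 19.9 mid -129.5 ztop 40.9
470 257 w 27.2 mid -129.0 ztop 45.5
474 289 w 26.7 mid -129.1 ztop 45.4
478 290 w 26.9 mid -129.0 ztop 45.6
482 271 w 26.8 mid -128.9 ztop 44.8
486 183 w 19.6 mid -129.0 ztop 41.0
490 191 w 18.9 mid -128.4 ztop 40.9
494 182 w 19.1 mid -128.2 ztop 41.0
498 183 w 19.1 mid -128.1 ztop 40.7
502 189 w 19.1 mid -127.9 ztop 41.0
506 175 w 19.3 mid -127.7 ztop 40.7
510 178 w 19.4 mid -127.5 ztop 40.7
514 178 w 19.4 mid -127.3 ztop 40.6
518 177 w 19.5 mid -127.2 ztop 40.6
522 172 w 19.5 mid -127.0 ztop 40.6
526 169 w 18.8 mid -127.3 ztop 40.7
530 167 w 19.0 mid -127.1 ztop 41.1
534 166 w 19.1 mid -126.9 ztop 40.7
538 166 w 19.0 mid -126.7 ztop 40.8
542 165 w 19.2 mid -126.6 ztop 40.8
546 160 w 19.2 mid -126.4 ztop 40.7
550 157 w 19.8 mid -126.0 ztop 40.5
554 252 w 26.8 mid -126.1 ztop 45.0
558 232 w 27.0 mid -125.9 ztop 45.5
562 224 w 29.4 mid -127.0 ztop 45.5
566 163 w 26.9 mid -125.7 ztop 44.4
570 156 w 19.8 mid -125.3 ztop 40.5
574 150 w 19.8 mid -125.2 ztop 40.7
578 157 w 19.8 mid -125.1 ztop 40.6
582 141 w 19.1 mid -125.3 ztop 40.5
586 150 w 19.2 mid -125.1 ztop 40.8
590 37 w 18.3 mid -125.4 ztop 39.6
594 48 w 6.6 mid -124.4 ztop 34.8
598 48 w 6.1 mid -124.6 ztop 34.2
602 45 w 6.1 mid -124.4 ztop 34.2
606 148 w 16.5 mid -124.2 ztop 39.0
610 126 w 17.4 mid -123.7 ztop 39.5
614 79 w 17.3 mid -123.6 ztop 39.0
```

Both clips have snapped: the axis is level at 31 mm and about 4 mm off centre. For the lid, I'll close the fingers, rise, and pass behind its free edge.

Request:
{"api": "arm_command", "payload": {"rot": [[0,0,0],[0,0,0],[0,0,0],[0,0,0],[0,0,0]], "slide": [[-12,0,25],[-15,0,25],[-15,0,25],[-15,0,25],[-10,0,25]], "gripper": [0,0,0,0,0]}}

```text
clock: 14.85
eef_pos: [510.3, -124.4, 262.0]
tool_rot: [-3.114, -0.007, 1.612]
force: [0.5, -0.0, -0.1]
width: 0.2
```

Request:
{"api": "arm_command", "payload": {"rot": [[0,0,0],[0,0,0],[0,0,0],[0,0,0],[0,0,0]], "slide": [[0,-20,10],[0,-30,0],[0,-35,0],[0,-35,0],[0,-35,0]], "gripper": [0,0,0,0,0]}}

```text
clock: 15.27
eef_pos: [507.0, -273.3, 278.6]
tool_rot: [-3.118, -0.004, 1.632]
force: [-0.1, -0.1, -0.4]
width: 0.2
```

```bash
python3 -c "
from go import *
show(RC,[520,-310,175])"
```

```text
t 15.2667 rotvec [-0.17 -1.34 -1.35] 1.9 slide [  13.   -36.7 -103.6] F [-0.1 -0.1 -0.4] w 0.2 q [ 1.    0.59 -0.93  1.58  0.49  1.24  1.61]
```

Request:
{"api": "arm_command", "payload": {"rot": [[0,-0.6,-0.6],[0,-0.6,-0.6],[0,0,0],[0,0,0],[0,0,0]], "slide": [[5,-20,0],[5,-18,0],[2,-3,-15],[0,0,-25],[0,0,-25]], "gripper": [0,0,0,0,0]}}

```text
clock: 15.68
eef_pos: [515.5, -329.5, 211.6]
tool_rot: [-3.14, 0.005, 1.592]
force: [-0.1, -0.1, -0.9]
width: 0.1
```

```bash
python3 -c "
from go import *
show(RC,[520,-312,168])"
python3 - <<'E'
from cell import get_image
import cv2,numpy as np
p,d=get_image("side");cv2.imwrite("pics/side11.png",p[:,:,::-1]);np.savez("sd11.npz",p=p,d=d)
E
```

```text
t 15.6833 rotvec [ 0.27 -0.06  0.95] 1.0 slide [  4.5  17.5 -43.6] F [-0.1 -0.1 -0.9] w 0.1 q [ 1.02  0.69 -0.87  1.6   0.57  1.12  1.6 ]
```

View pics/side11.png

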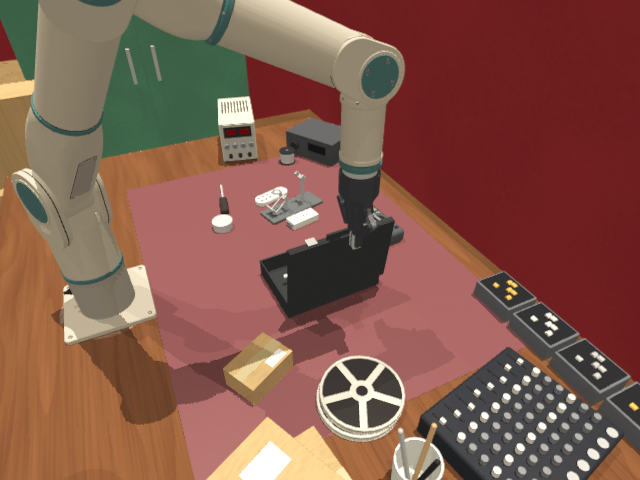

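The closed fingers are behind the lid, tips at (357,243), with the reel and carton well clear. Lowering, then pushing toward +y.

Request:
{"api": "arm_command", "payload": {"rot": [[0,0,0.5],[0,0,0.4],[0,0,0],[0,0,0],[0,0,0]], "slide": [[2,4,-20],[2,6,-18],[0,8,-4],[0,10,0],[0,10,0]], "gripper": [0,0,0,0,0]}}

```text
clock: 16.15
eef_pos: [510.9, -290.7, 160.6]
tool_rot: [-3.124, -0.001, 1.604]
force: [-1.0, -2.6, 5.9]
width: -0.0
```

Request:
{"api": "arm_command", "payload": {"rot": [[0,0,0],[0,0,0],[0,0,0],[0,0,0],[0,0,0]], "slide": [[0,10,0],[0,10,0],[0,10,0],[0,10,0],[0,10,0]], "gripper": [0,0,0,0,0]}}

```text
clock: 16.57
eef_pos: [512.8, -237.5, 165.8]
tool_rot: [-3.13, 0.007, 1.604]
force: [0.3, -3.0, -1.9]
width: -0.1
```

Request:
{"api": "arm_command", "payload": {"rot": [[0,0,0],[0,0,0],[0,0,0],[0,0,0],[0,0,0]], "slide": [[0,10,0],[0,10,0],[0,10,0],[0,10,0],[0,0,0]], "gripper": [0,0,0,0,0]}}

```text
clock: 16.98
eef_pos: [512.0, -190.1, 166.1]
tool_rot: [-3.129, 0.006, 1.608]
force: [0.6, 0.5, -0.2]
width: 0.1
```

```bash
cat > lid.py <<'E'
from go import *
from cell import get_image,get_calibration
import sys
show(RC,[518,-170,165])
p,d=get_image("side");np.savez("sdl.npz",p=p,d=d);cv2.imwrite(f"pics/{sys.argv[1]}.png",p[:,:,::-1])
W=cloud(d,get_calibration("side"));p=p.astype(int);X,Y,Z=W[...,0],W[...,1],W[...,2]+.8
m=(X>385)&(X<480)&(Y>-290)&(Y<-30)&(Z>60)&(Z<236)&(p.max(-1)<75)
q=W[m]
for _ in range(4):
    c0=q.mean(0);nrm=np.linalg.svd(q-c0,full_matrices=False)[2][2]; q=q[abs((q-c0)@nrm)<4]
nrm*= -np.sign(nrm[1]); print('lid',len(q),c0.round(),nrm.round(3),'angle',np.arctan2(-nrm[1],nrm[2]).round(3))
E
python3 lid.py l1
```

```text
t 16.9833 rotvec [ 0.4  -0.73  0.01] 0.8 slide [ 6.  20.1 -1.1] F [ 0.6  0.5 -0.2] w 0.1 q [ 0.83  0.65 -0.85  1.82  0.6   0.96  1.32]
lid 2724 [ 434. -215.  140.] [ 0.032 -0.892  0.451] angle 1.103
```

View pics/l1.png

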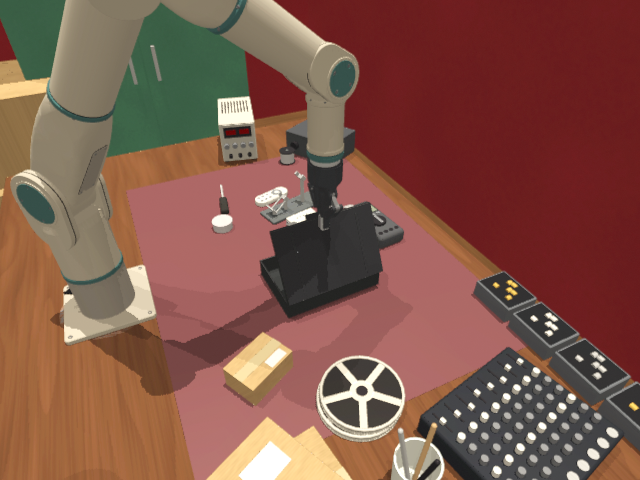

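The lid is at 1.10 rad, with the fingers behind its upper edge at (328,222). Following the arc over and down.

Request:
{"api": "arm_command", "payload": {"rot": [[0,0,0],[0,0,0],[0,0,0],[0,0,0],[0,0,0]], "slide": [[1,9,-6],[1,9,-6],[1,9,-7],[1,9,-8],[1,9,-8]], "gripper": [0,0,0,0,0]}}

```text
clock: 17.45
eef_pos: [517.6, -144.3, 129.6]
tool_rot: [-3.13, 0.007, 1.601]
force: [-0.0, -0.7, 1.2]
width: 0.0
```

```bash
python3 lid.py l2
```

```text
t 17.45 rotvec [ 0.43 -0.67  0.39] 0.9 slide [  0.4 -25.7  35.4] F [-0.  -0.7  1.2] w 0.0 q [ 0.72  0.69 -0.81  1.88  0.65  0.87  1.19]
lid 2649 [ 433. -186.  121.] [ 0.019 -0.668  0.744] angle 0.732
```

Request:
{"api": "arm_command", "payload": {"rot": [[0,0,0],[0,0,0],[0,0,0],[0,0,0],[0,0,0]], "slide": [[0,7,-7],[0,7,-8],[0,6,-8],[0,6,-9],[0,5,-9]], "gripper": [0,0,0,0,0]}}

```text
clock: 17.92
eef_pos: [516.5, -107.9, 84.5]
tool_rot: [-3.127, 0.004, 1.604]
force: [0.6, -1.1, 0.0]
width: -0.1
```

```bash
python3 lid.py l3
```

```text
t 17.9167 rotvec [ 0.23 -0.84  0.26] 0.9 slide [  1.5 -62.1  80.5] F [ 0.6 -1.1  0. ] w -0.1 q [ 0.63  0.73 -0.75  1.94  0.72  0.78  1.06]
lid 1235 [ 431. -136.  105.] [ 0.012 -0.35   0.937] angle 0.357
```

View pics/l3.png

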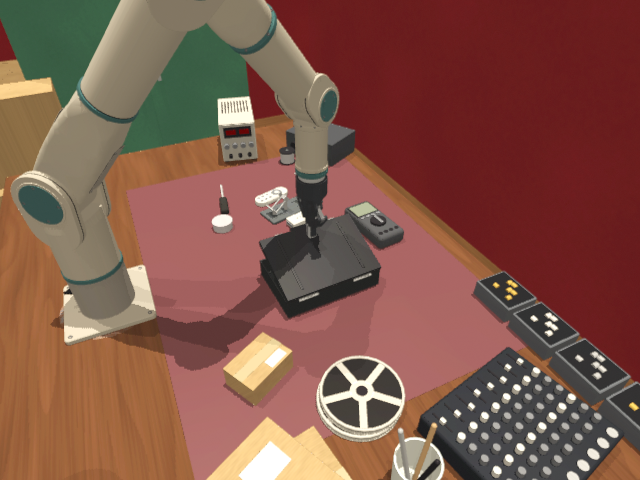

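The lid is at 0.36 rad with the fingers on its top face at (313,238). Going on down.

Request:
{"api": "arm_command", "payload": {"rot": [[0,0,0],[0,0,0],[0,0,0],[0,0,0],[0,0,0]], "slide": [[0,4,-9],[0,3,-9],[0,2,-9],[0,1,-8],[0,0,-6]], "gripper": [0,0,0,0,0]}}

```text
clock: 18.38
eef_pos: [516.3, -93.6, 38.6]
tool_rot: [-3.126, -0.001, 1.606]
force: [-0.1, 0.8, 0.3]
width: -0.2
```

```bash
python3 lid.py l4
```

```text
t 18.3833 rotvec [-0.01 -0.87  0.14] 0.9 slide [  1.7 -76.4 126.4] F [-0.1  0.8  0.3] w -0.2 q [ 0.56  0.8  -0.68  1.97  0.79  0.69  0.97]
lid 1235 [ 430. -137.   68.] [ 0.002 -0.033  0.999] angle 0.033
```

Request:
{"api": "arm_command", "payload": {"rot": [[0,0,0],[0,0,0]], "slide": [[0,0,-3],[0,0,-3]], "gripper": [0,0]}}

```text
clock: 18.6
eef_pos: [515.9, -93.8, 33.3]
tool_rot: [-3.125, 0.001, 1.605]
force: [-14.3, -1.0, 57.2]
width: -0.1
```

Request:
{"api": "arm_command", "payload": {"rot": [[0,0,0],[0,0,0]], "slide": [[0,0,-2],[0,0,-2]], "gripper": [0,0]}}

```text
clock: 18.77
eef_pos: [515.9, -93.9, 33.7]
tool_rot: [-3.126, 0.005, 1.605]
force: [-4.4, 0.1, 18.0]
width: 0.0
```

```bash
python3 lid.py l5
```

```text
t 18.7667 rotvec [ 0.34 -0.9   0.18] 1.0 slide [  2.1 -76.1 131.3] F [-4.4  0.1 18. ] w 0.0 q [ 0.55  0.8  -0.67  1.97  0.81  0.68  0.96]
lid 1426 [ 430. -150.   65.] [-0.004 -0.     1.   ] angle 0.0
```

The lid measures 0.00 rad and pushes back firmly, so it is shut. Lifting clear and checking.

Request:
{"api": "arm_command", "payload": {"rot": [[0,0,0],[0,0,0],[0,0,0],[0,0,0],[0,0,0]], "slide": [[0,0,8],[0,0,20],[0,0,30],[0,0,30],[0,0,10]], "gripper": [0,0,0,0,0]}}

```text
clock: 19.23
eef_pos: [514.1, -94.8, 134.5]
tool_rot: [-3.122, 0.006, 1.605]
force: [0.6, -0.1, -0.8]
width: 0.5
```

Request:
{"api": "arm_command", "payload": {"rot": [[0,0,0],[0,0,0],[0,0,0]], "slide": [[0,0,0],[0,0,0],[0,0,0]], "gripper": [0,0,0]}}

```text
clock: 19.48
eef_pos: [515.9, -96.3, 136.4]
tool_rot: [-3.128, 0.008, 1.602]
force: [0.0, 0.2, -0.7]
width: 0.1
```

```bash
python3 lid.py l6
python3 - <<'E'
from go import *
from cell import get_image,get_calibration
p,d=get_image("scene");cv2.imwrite("pics/sc12.png",p[:,:,::-1])
W=cloud(d,get_calibration("scene"));X,Y,Z=W[...,0],W[...,1],W[...,2]-2.8
for y in (-220,-180,-140,-100,-70): 
    m=(abs(Y-y)<6)&(X>560)&(X<630)&(Z>40)&(Z<120);print(y,m.sum(),np.median(Z[m]).round(1))
E
```

```text
t 19.4833 rotvec [ 0.49 -0.78  0.34] 1.0 slide [  2.1 -73.7  28.6] F [ 0.   0.2 -0.7] w 0.1 q [ 0.65  0.66 -0.81  1.9   0.63  0.87  1.1 ]
lid 1134 [ 430. -138.   65.] [-0.003 -0.003  1.   ] angle 0.003
-220 124 65.7
-180 135 65.6
-140 141 65.5
-100 154 65.6
-70 153 65.6
```

View pics/sc12.png

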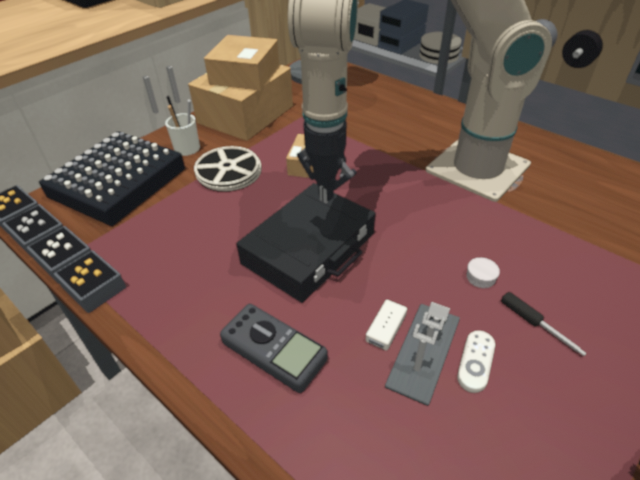

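The case at (310,240) is shut. Its lid top is level at 65.6 mm, against 66 expected. The fingers hang clear above it at (325,195), and every bystander is where it started in the first picture. Handing in.

```bash
python3 -c "
from cell import ctrl
print(ctrl.finish_job())"
```

```text
the job is handed in; nothing more can be done
None
```

The solder sucker is in both spring clips and the case is shut. I handed the job in at about 19.6 s of the 64 s allowed; no verdict was reported.

**What I did**
- I took the pump off its rest with the tool tilted about 35° and lifted it straight out.
- I levelled it over the case and pressed it down until it stopped on the blocks.
- I then pushed the lid over from behind with closed fingers and followed it down to shut.

**Last checks**
- **Pump, before the lid was closed:** the top of the tube was at 41 mm, so its axis was at 31 mm. It was in line with the clips, both clips were round it, and it sat about 4 mm off centre against the 16 mm allowed. With the lid shut I could not look again.
- **Lid:** it measured about 0.003 rad, and its top was level at 65.6 mm (66 expected). I judged from the step sizes that it never closed faster than about 1 rad/s.
- **Robot and bystanders:** the fingers were about 100 mm clear of the lid. Comparing pictures by eye, no bystander appeared to have moved; I did not measure each one.

**What failed or disagreed**
- **First grasp:** it closed above the tube without touching it. The real finger ends were about 36 mm behind the reported TCP, not at it as the text says. I measured this in the wrist image, corrected for it and regripped.
- **First approach:** the first way of turning the wrist ran joints 5 and 6 to the edge of their range, so I unwound and came in with the wrist turned the other way.
- **Forces:** the wrist force peaked at about 68 N seating the pump and 57 N shutting the lid, under the 120 N limit. These are readings at the end of each move, so brief peaks could have been higher. Both pushes were made with the fingers, not the gripper's body.
- **Calibration:** the cameras disagreed with each other by 2 to 3 mm, so I aligned the tube to the clips within a single wrist view.

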